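Unhook the test weight from the pull-test stand and stow it

ROBOT

A 7-joint arm with a two-finger parallel gripper is mounted at the origin on a cart in front of the work surface, level with it; the furniture and walls round the work are solid. World frame = base frame: x ahead of the robot, y to its left, z up, the work surface at z = 0. Lengths are in m, angles in rad, forces in N, time in s.
With the tool pointing down it reaches from about 0.4 to 0.85 m from the base axis. Payload 4.5 kg.
Tool frame: the origin (TCP) lies on the centre line of the jaws, within the pads' length; the fingertips stand 11 mm ahead of it and the grasp point (between the pads) lies 8 mm behind it; z points along the fingers, y is the line along which they close (so a half turn about z gives the same grasp; the last joint's range is limited). The gripper opens to 88 mm and grips with 3 to 60 N. Pads are 18 mm wide; open, the fingers measure 123 mm over their backs; the gripper's body (75 mm by 187 mm) begins 45 mm behind the grasp point.
Start: joints at [-1.281, 0.689, -0.195, 1.565, 0.157, 0.902, -0.215], TCP at [0.158, 0.605, 0.25] pointing down, gripper open.
Joint ranges: [-3.01, 3.01], [-0.46, 2.08], [-1.47, 1.51], [0.13, 2.56], [-1, 4.14], [0.04, 2.09], [-2.66, 2.66]. Speed limits (rad/s): [2.57, 2.57, 3.14, 3.14, 3.14, 3.14, 3.14].

INTERFACE

Orientations are given as a unit quaternion [x, y, z, w].
In Python, from plant import * gives the robot as it stands. The module is installed in compiled form; this text tells all that it offers.
- The arm moves only by the tool send_rows, never from a script. Its argument "motion" is a list of rows, each an object of numbers: "x", "y", "z": the shift along the tool's x, y, z in cm; "rx", "ry", "rz": the turn, a rotation vector about the tool's x, y, z in rad; "jaw": the finger opening in cm, from 0 to 8.81. In form: [{"x": .., "y": .., "z": .., "rx": .., "ry": .., "rz": .., "jaw": ..}, ...]. A call has exactly 5 rows; each row shifts and turns the commanded pose from where the row before left it, along the tool's axes as they then stand; what a row does not reach is not made up. A row lasts 1/10 s, in which the tool goes at most 50 mm and 8.59 degrees, less where a joint would pass 70% of its speed; a pose out of reach is approached as far as the arm can. A call is refused whole if a number of a shift passes 5 or a number of a turn 0.15, either way. A call with a gripper value outside its range is refused whole. The fingers move at their own pace and stop on an object; "grip_force" is the grip in N (left out, the last holds). Time passes only in rows, so rows that do not move let the fingers close, or fill a call up. It gives the time, the measured TCP pose, the force, the opening and the grip force at its end, in the units of the state.
- get_state(): the state, without advancing time (a new reading comes with each control period).
- snapshot(name): name is "scene" or "top" or "wrist"; returns a dict with "img" (420x560x3 uint8, red, green, blue), "vertical_fov" (degrees; the focal length in pixels is half the picture's height over the tangent of half this angle, whatever the lens; pixels are square), "cx", "cy" (the principal point, pixels), "extrinsics" (4x4, takes a point from camera to world coordinates). Camera axes: x right, y up, looking along -z (the intrinsics and any distortion apply to the point x, -y, -z); pixel columns grow to the right and rows downward; lengths in m; the calibration is good to about 2 mm. The wrist camera is an equidistant fisheye: a pixel r from the principal point sees the ray r / f radians off the axis. A picture is of the moment at which its call begins. There is no depth.
- finish_job(): hands the job in; it is judged then, once.
The state is a dict: "clock": time; "q": joint angles; "qd": joint speeds; "joint_torque": joint torques, N m; "tool_pos": TCP position; "eef_rot": TCP orientation; "contact_force": force on the tool from outside, world axes, zero at the start; "moment": the same for the moment, N m; "opening": opening from 0.0 (shut) to 1.0 (fully open); "finger_force": force on a finger pad.
Only numpy, scipy, OpenCV 4.12 (cv2) and the standard library are available. Lean on these libraries where they do the work, as an engineer would, in place of code of your own. Each camera call takes 0.05 s, during which the arm holds its last target. There are 200 camera calls.

TASK

Take the hanging test weight off the safety hook of the pull-test stand: press the sprung keeper open with the weight's own bail, not with the gripper and without forcing, then lift the bail out over the hook's nose so that the keeper springs shut behind it. Stand the weight gently upright in the empty wooden seat, fully down, and leave everything else where it is.

Things in the scene. Friction and masses are not known exactly. Their poses are not given: they have to be found in the camera images.
- weight_mid (a point): Centre of the hanging weight's square aluminium block, 40 x 40 mm and 72 mm tall, 0.28 to 0.42 kg; x, y across its flat sides, z up. Its rigid steel bail is above it, in its y-z plane. Bail, hook and stand's arm leave no room for a vertical gripper: hold the block by its two y sides, gripper tilted 40 to 45 degrees from vertical, coming from the stand's open front (-x of hook_seat).
- weight_bar (a point): Middle of the bail's level top bar, on the bar's axis, 130 mm above weight_mid. The bail is 8 mm round wire, fixed to the body (does not swing): legs at y = -22 and +22 mm, bar along y with 36 mm free between the legs.
- weight_foot (a point): Centre of the underside of the weight, 36 mm below weight_mid. While it hangs it is 49 mm above the table and 37 mm above the stand's 12 mm thick wooden base. A tilted gripper's palm comes near the block's upper front edge: gripping some 10 mm short of the block's centre is enough.
- hook_seat (a point): Where the bar's axis rests in the fixed hook (10 mm round steel, 215 mm above the table). x points from the nose to the hook's back and the stand's post (about ahead and to the robot's right); y across, z up. The hook's floor rises 1.5 mm from here to x = +15 mm. The hook's back begins at x = +25 and the stand's arm is 66 mm up; both are hard.
- hook_nose (a point): Centre of the round end (10 mm thick) of the hook's nose, 2 mm behind (+x) and 12.5 mm above hook_seat, axes alike. It overhangs the bar, which so cannot rise straight up. From hook_seat: the bar's axis must be at x = +11 mm or more (+15 is good, +20 the most) to rise behind the nose, and at z = +23 mm or more to come out over it towards -x.
- keeper (a joint): Steel flap in the hook's mouth, 19 mm wide, hinged on the hook's shank 20 mm behind and 44 mm above hook_seat, hanging to just behind the nose end. 0 = shut; grows (rad) as its lower end is pushed back, away from the nose; about 0.25 lets the bar by. The bar meets it after going 3 mm back. Takes 1 to 3 N; springs shut by itself.
- seat_floor (a point): Centre of the well floor of the empty wooden seat, fixed on the table: block 78 x 78 x 16 mm, square well 47 x 47 mm, 10 mm deep, floor 6 mm above the table; x, y along its sides, z up. The weight may stand in it turned by any multiple of 90 degrees. The other seat, alike but with a 35 mm well, holds a smaller weight.
- small_weight: The smaller weight (30 x 30 x 55 mm body, 108 mm with its bail) standing in the other seat; origin at the centre of its underside. Stays where it is.
- tape_roll: Roll of black tape, 92 mm across, 50 mm tall, a bystander; origin under its centre.
- phone: Black phone lying flat, 154 x 75 x 9 mm, a bystander; origin under its centre.
- multimeter: Pocket multimeter lying flat, 126 x 70 x 44 mm, a bystander; origin under its centre.
- pliers: Pliers lying flat, 148 mm long, a bystander; origin under its centre.
- motor: Small geared motor on a wood block, 47 mm long, 35 mm tall, a bystander; origin under its centre.
- board: Circuit board lying flat, 53 x 78 x 14 mm, a bystander; origin under its centre.
There are look-alikes about, which are no part of the job. What is shaped like the part that bears weight_mid but yellow is not meant.

How it is judged:
On the way, in this order (a step that is already met when the one before it is completed fails the run):
1. the weight's bail presses the keeper open in the hook (value of joint keeper above 0.15 rad and distance between weight_bar and hook_seat below 0.04 m and contact force between weight and keeper above 0.2 N), for 0.1 s.
2. the bail is out of the hook and the keeper has sprung shut (value of joint keeper below 0.05 rad and distance between weight_bar and hook_seat above 0.06 m), for 0.2 s.
At the end, for the whole second after the job is handed in: The weight stands upright (within 3.5 degrees) and at rest in the well of the empty seat, its foot within 3 mm of the well floor and 8 mm of its centre; the keeper is shut (below 0.05 rad); the small weight is still in its own seat (within 20 mm of its start) (horizontal distance between weight_foot and seat_floor below 0.008 m and z of weight_foot in the frame of seat_floor below 0.003 m and angle between weight_mid's own z axis and vertical below 0.06 rad and linear speed of weight below 0.02 m/s and value of joint keeper below 0.05 rad and distance of small_weight from where it was at the start of the episode below 0.02 m); the robot touches nothing.
It fails at once if the gripper or arm touches the keeper (contact force between any of the fingers, the arm and keeper above 1 N).
It fails at once if the weight is forced against the hook (over 45 N) (contact force between weight and hook above 45 N).
It fails at once if the weight is let fall (faster than 0.4 m/s while the fingers do not hold it) (linear speed of weight above 0.4 m/s and contact force between the fingers and weight below 0.1 N).
It fails at once if a bystander is shifted by more than 40 mm (distance of any of small_weight, tape_roll, phone, multimeter, pliers, motor, board from where it was at the start of the episode above 0.04 m).
It also fails if it takes over 45 s, if anything falls off the work surface, if the arm or the gripper's body presses on something with over 40 N, if the wrist force passes 120 N, or if a joint passes its speed limit or range.

## Working session

There is one attempt and no reset: what is moved stays moved. The work goes in short steps, Python scripts to look and compute and a tool call to move; the robot and the scene stay as the last step left them, time stands still between calls to the robot, and variables do not carry over. Pictures are saved under pics/ and viewed, at most 10 in all, crops included, and the job is handed in when it is done.

Besides the shell and the picture viewer there is one more tool, called after "Request:" by a JSON object that holds its "method" and its "body", one argument or row to a line. send_rows: Moves the arm, as the interface text tells. Its arguments: {"type":"object","properties":{"motion":{"type":"array"},"grip_force":{"type":"number"}},"required":["motion"]}

```bash
mkdir -p pics; python3 - <<'E'
from plant import *
import cv2,pickle
s=get_state();print(s)
for n in["scene","top","wrist"]:
    d=snapshot(n);pickle.dump(d,open(n+".pkl","wb"))
    print(n,d["vertical_fov"],d["cx"],d["cy"],d["extrinsics"],[k for k in d])
    cv2.imwrite(f"pics/{n}0.png",d["img"][:,:,::-1])
E
```

```text
{'clock': 0.0, 'q': array([-1.28123727,  0.68997618, -0.19449922,  1.566357  ,  0.15729696,
        0.90248399, -0.21508849]), 'qd': array([-1.48226768e-04, -1.02047750e-03, -2.97448711e-04, -2.03832065e-03,
       -1.07454716e-03, -1.68299966e-05, -1.32982325e-03]), 'joint_torque': array([-1.59039805e-04, -5.27555001e+01, -1.26709711e+00, -1.53430581e+01,
       -5.26428572e-02,  6.33103875e-03,  1.76079134e-04]), 'tool_pos': array([0.15801002, 0.60405978, 0.24891105]), 'eef_rot': array([ 1.27489454e-01,  9.91839502e-01, -9.15871855e-04, -4.73822762e-05]), 'contact_force': array([-0.15595841,  0.63425272,  0.17614366]), 'moment': array([-0.00804565,  0.01115919,  0.00425632]), 'finger_force': 0.0, 'opening': 0.9973532883540709}
scene 43.97645624615113 278.17461546962414 204.500458920067 [[ 0.64423669  0.57126604 -0.50854124 -0.26185353]
 [-0.76470301  0.46918529 -0.44169499 -0.73838072]
 [-0.01372528  0.67343914  0.73911525  1.28528193]
 [ 0.          0.          0.          1.        ]] ['img', 'vertical_fov', 'cx', 'cy', 'extrinsics']
top 51.74110499824262 277.26403282214153 210.6962936499282 [[-2.21552631e-02  9.80982278e-01 -1.92828720e-01  2.25841552e-01]
 [-9.99739635e-01 -2.27922049e-02 -1.08518319e-03 -4.46628921e-02]
 [-5.45953717e-03  1.92754471e-01  9.81231832e-01  1.53055537e+00]
 [ 0.00000000e+00  0.00000000e+00  0.00000000e+00  1.00000000e+00]] ['img', 'vertical_fov', 'cx', 'cy', 'extrinsics']
wrist 65.70646984690485 283.3414642511062 213.06658886958587 [[ 0.25259713 -0.93183147 -0.26054712  0.09123577]
 [ 0.96756946  0.24270712  0.07001856  0.62273362]
 [-0.00200886 -0.26978392  0.96291879  0.38443574]
 [ 0.          0.          0.          1.        ]] ['img', 'vertical_fov', 'cx', 'cy', 'extrinsics']
```

View pics/scene0.png

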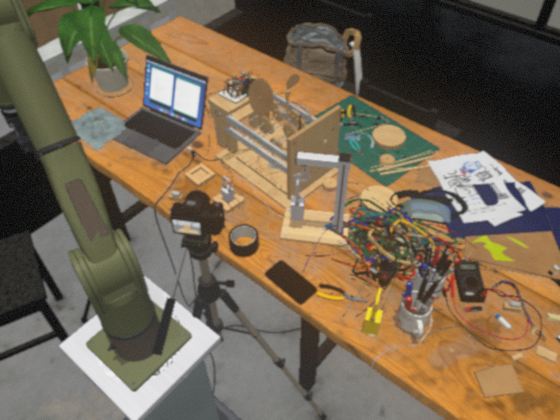

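View pics/top0.png

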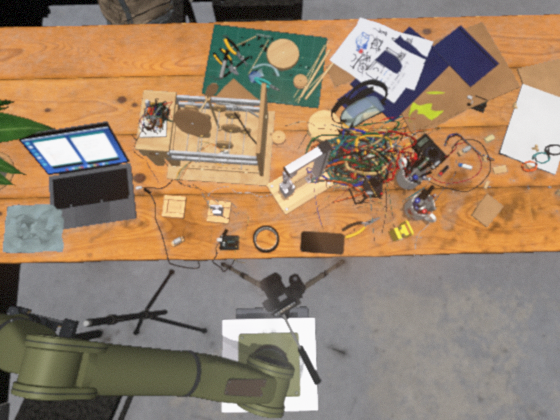

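```bash
python3 - <<'E'
import cv2,pickle
t=pickle.load(open("top.pkl","rb"))["img"][:,:,::-1];s=pickle.load(open("scene.pkl","rb"))["img"][:,:,::-1]
a=cv2.resize(t[135:255,155:355],None,fx=4,fy=4,interpolation=3)
cv2.imwrite("pics/topc.png",a)
a=cv2.resize(s[140:260,175:365],None,fx=4,fy=4,interpolation=3)
cv2.imwrite("pics/scenec.png",a)
E
```

```text
(no output)
```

View pics/topc.png

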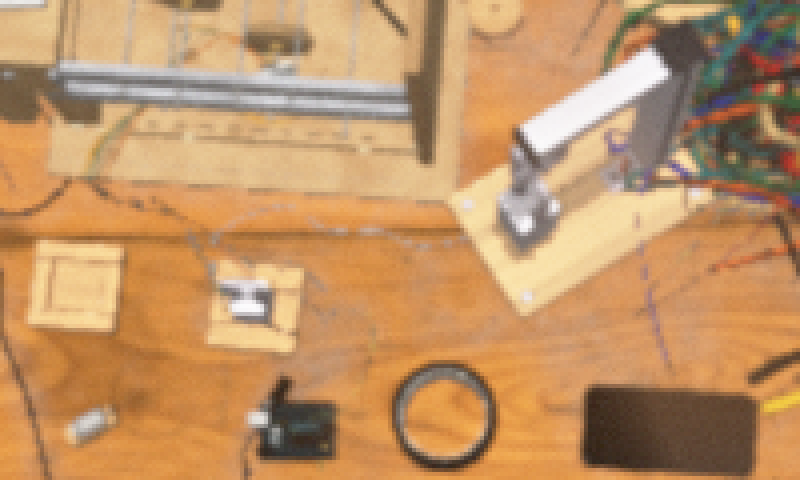

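View pics/scenec.png

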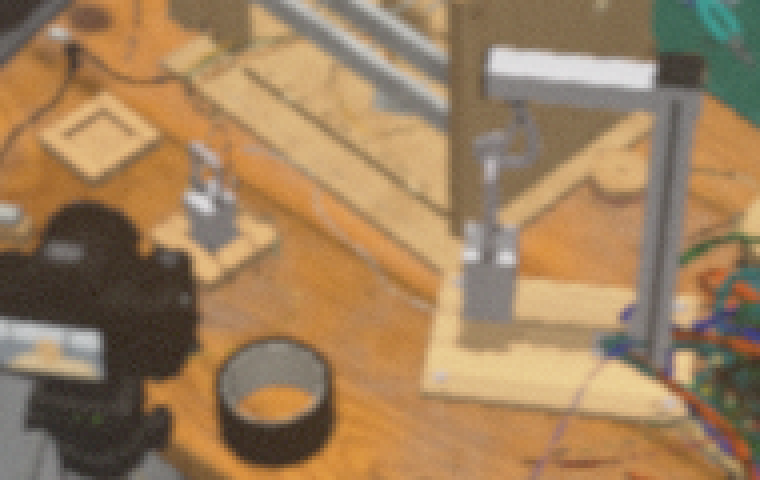

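```bash
cat >h.py <<'E'
import numpy as np,cv2,pickle
from scipy.spatial.transform import Rotation as R
def ray(d,u,v,fish=False):
    f=210/np.tan(np.radians(d["vertical_fov"]/2)); a=np.array([u-d["cx"],v-d["cy"]])/f
    if fish:
        r=np.linalg.norm(a); c=np.array([*(a*np.sin(r)/max(r,1e-9)),np.cos(r)])
    else: c=np.array([*a,1.])
    c=c*[1,-1,-1]; E=d["extrinsics"]; g=E[:3,:3]@c
    return E[:3,3],g/np.linalg.norm(g)
def onz(d,u,v,z,fish=False):
    o,g=ray(d,u,v,fish); return o+g*(z-o[2])/g[2]
def proj(d,p,fish=False):
    f=210/np.tan(np.radians(d["vertical_fov"]/2)); E=d["extrinsics"]
    c=(E[:3,:3].T@(np.array(p)-E[:3,3]))*[1,-1,-1]
    if fish:
        r=np.arctan2(np.linalg.norm(c[:2]),c[2]); a=c[:2]/np.linalg.norm(c[:2])*r
    else: a=c[:2]/c[2]
    return f*a+[d["cx"],d["cy"]]
E
python3 - <<'E'
from h import *
np.set_printoptions(precision=4,suppress=True)
t=pickle.load(open("top.pkl","rb"));s=pickle.load(open("scene.pkl","rb"))
T=lambda u,v,z:onz(t,155+(u-1.5)/4,135+(v-1.5)/4,z)
S=lambda u,v,z:onz(s,175+(u-1.5)/4,140+(v-1.5)/4,z)
c=[T(*p,.016) for p in[(37,240),(124,246),(116,331),(28,323)]];print("seat",np.mean(c,0),c)
c=[T(*p,.016) for p in[(214,260),(303,268),(294,350),(207,344)]];print("small",np.mean(c,0))
c=[S(*p,.016) for p in[(99,93),(160,133),(95,184),(38,136)]];print("seatS",np.mean(c,0))
b=[T(448,200,.012),T(523,315,.012)];print("base",b);v=b[1]-b[0];print(np.degrees(np.arctan2(v[1],v[0])))
a=[T(525,140,.30),T(663,62,.30)];v=a[1]-a[0];print("arm",a,np.degrees(np.arctan2(v[1],v[0])))
a=[S(488,58,.30),S(656,72,.30)];v=a[1]-a[0];print("armS",a,np.degrees(np.arctan2(v[1],v[0])))
print("blk top T",T(527,222,.121),"barS",S(488,143,.215))
print("blk foot S mid",S(489,320,.049),"tape",T(444,415,.05),T(290,430,.03),"phone",T(670,428,.01))
E
```

```text
seat [0.5498 0.327  0.016 ] [array([0.5918, 0.3633, 0.016 ]), array([0.5845, 0.2849, 0.016 ]), array([0.507 , 0.2906, 0.016 ]), array([0.5161, 0.3692, 0.016 ])]
small [0.5274 0.1675 0.016 ]
seatS [0.5476 0.3283 0.016 ]
base [array([ 0.6212, -0.0066,  0.012 ]), array([ 0.5139, -0.0717,  0.012 ])]
-148.78734903641745
arm [array([ 0.5905, -0.0714,  0.3   ]), array([ 0.6484, -0.1756,  0.3   ])] -60.98140509968575
armS [array([ 0.5954, -0.0663,  0.3   ]), array([ 0.6581, -0.1659,  0.3   ])] -57.81546204369863
blk top T [ 0.5723 -0.0752  0.121 ] barS [ 0.5972 -0.0662  0.215 ]
blk foot S mid [ 0.5769 -0.0861  0.049 ] tape [ 0.4207 -0.0008  0.05  ] [0.4132 0.1341 0.03  ] phone [ 0.4098 -0.1987  0.01  ]
```

```bash
cat >>h.py <<'E'
def tri(obs): # list of (o,g)
    A=sum(np.eye(3)-np.outer(g,g) for o,g in obs);b=sum((np.eye(3)-np.outer(g,g))@o for o,g in obs)
    p=np.linalg.solve(A,b);return p,[np.linalg.norm((np.eye(3)-np.outer(g,g))@(p-o)) for o,g in obs]
def plan(p0,q0,p1,q1,vmax=4.5,wmax=.14,jaw=8.8):
    """equal tool-frame rows taking pose0 to pose1 along a straight line; prints them in cm/rad"""
    r0=R.from_quat(q0);dr=(r0.inv()*R.from_quat(q1)).as_rotvec();d=np.array(p1)-p0
    n=int(np.ceil(max(np.linalg.norm(d)*100/vmax,np.linalg.norm(dr)/wmax)));n=max(5,-(-n//5)*5)
    w=dr/n; rows=[]
    for k in range(n):
        rk=r0*R.from_rotvec(w*k); rows.append(rk.inv().apply(d/n)*100)
    print("n",n,"turn/row",np.round(w,4))
    for k,x in enumerate(rows): print(k,np.round(x,2))
def goal(yaw,tilt):
    a,b=np.radians(yaw),np.radians(tilt)
    X=np.array([np.cos(a),np.sin(a),0]);Y=np.array([-np.sin(a),np.cos(a),0])
    z=np.sin(b)*X-np.cos(b)*np.array([0,0,1]); y=Y
    return R.from_matrix(np.c_[np.cross(y,z),y,z])
E
python3 - <<'E'
from h import *
from plant import get_state
np.set_printoptions(precision=4,suppress=True)
t=pickle.load(open("top.pkl","rb"));s=pickle.load(open("scene.pkl","rb"));w=pickle.load(open("wrist.pkl","rb"))
print("tripod",tri([ray(t,285,280),ray(s,197,200)]))
st=get_state();r=R.from_quat(st["eef_rot"]);E=w["extrinsics"]
print("cam in tool",r.inv().apply(E[:3,3]-st["tool_pos"]),(r.inv().as_matrix()@E[:3,:3]))
g=goal(-59,42);z=g.as_matrix()[:,2];print(g.as_matrix())
p=np.array([.577,-.08,.085])-.22*z;print(p)
plan(st["tool_pos"],st["eef_rot"],p,g.as_quat())
E
```

```text
tripod (array([ 0.2552, -0.0523,  0.3889]), [np.float64(0.012758486828969335), np.float64(0.012758486828969233)])
cam in tool [ 0.0693  0.0008 -0.1353] [[ 0.0004  0.9629  0.2697]
 [ 1.     -0.0005  0.0005]
 [ 0.0006  0.2697 -0.9629]]
[[-0.3827  0.8572  0.3446]
 [ 0.637   0.515  -0.5736]
 [-0.6691  0.     -0.7431]]
[0.5012 0.0462 0.2485]
n 15 turn/row [ 0.0188 -0.0463  0.0493]
0 [-3.15 -3.02  0.01]
1 [-3.29 -2.86  0.21]
2 [-3.42 -2.69  0.42]
3 [-3.52 -2.51  0.63]
4 [-3.6  -2.32  0.84]
5 [-3.67 -2.12  1.05]
6 [-3.72 -1.92  1.26]
7 [-3.74 -1.71  1.47]
8 [-3.75 -1.49  1.67]
9 [-3.73 -1.28  1.87]
10 [-3.7  -1.06  2.06]
11 [-3.65 -0.83  2.25]
12 [-3.57 -0.61  2.43]
13 [-3.48 -0.39  2.61]
14 [-3.37 -0.17  2.77]
```

Request:
{"method": "send_rows", "body": {
  "motion": [
    {"x": -3.15,"y": -3.0,"z": 0,"rx": 0.019,"ry": -0.046,"rz": 0.049,"jaw": 8.8},
    {"x": -3.3,"y": -2.85,"z": 0.2,"rx": 0.019,"ry": -0.046,"rz": 0.049,"jaw": 8.8},
    {"x": -3.4,"y": -2.7,"z": 0.4,"rx": 0.019,"ry": -0.046,"rz": 0.049,"jaw": 8.8},
    {"x": -3.5,"y": -2.5,"z": 0.6,"rx": 0.019,"ry": -0.046,"rz": 0.049,"jaw": 8.8},
    {"x": -3.6,"y": -2.3,"z": 0.8,"rx": 0.019,"ry": -0.046,"rz": 0.049,"jaw": 8.8}
  ]
}}

```text
clock: 0.65
tool_pos: [0.2729, 0.4178, 0.2505]
eef_rot: [0.247, 0.961, -0.062, 0.108]
contact_force: [0.5, 0.8, 0.2]
opening: 1.001
finger_force: 0.0
```

Request:
{"method": "send_rows", "body": {
  "motion": [
    {"x": -3.65,"y": -2.1,"z": 1.05,"rx": 0.019,"ry": -0.046,"rz": 0.049,"jaw": 8.8},
    {"x": -3.7,"y": -1.9,"z": 1.25,"rx": 0.019,"ry": -0.046,"rz": 0.049,"jaw": 8.8},
    {"x": -3.75,"y": -1.7,"z": 1.45,"rx": 0.019,"ry": -0.046,"rz": 0.049,"jaw": 8.8},
    {"x": -3.75,"y": -1.5,"z": 1.65,"rx": 0.019,"ry": -0.046,"rz": 0.049,"jaw": 8.8},
    {"x": -3.75,"y": -1.3,"z": 1.85,"rx": 0.019,"ry": -0.046,"rz": 0.049,"jaw": 8.8}
  ]
}}

```text
clock: 1.15
tool_pos: [0.3872, 0.2327, 0.2504]
eef_rot: [0.359, 0.901, -0.121, 0.212]
contact_force: [0.1, 0.1, -0.8]
opening: 0.997
finger_force: 0.0
```

```bash
python3 - <<'E'
from h import *
from plant import get_state
np.set_printoptions(precision=4,suppress=True)
st=get_state();print(st)
g=goal(-59,42);z=g.as_matrix()[:,2]
p=np.array([.577,-.08,.085])-.22*z;print(p)
plan(st["tool_pos"],st["eef_rot"],p,g.as_quat())
E
```

```text
{'clock': 1.15, 'q': array([-1.1609,  0.5595,  0.2941,  2.1129,  0.535 ,  0.6782, -0.539 ]), 'qd': array([ 0.2225,  0.1109,  0.6082,  0.3219,  0.5408, -0.3251, -0.3247]), 'joint_torque': array([ -1.6234, -39.5938,   3.1817,  -8.7646,   0.1975,   1.5784,
         0.363 ]), 'tool_pos': array([0.3872, 0.2327, 0.2504]), 'eef_rot': array([ 0.3585,  0.901 , -0.1212,  0.2123]), 'contact_force': array([ 0.1245,  0.0915, -0.8061]), 'moment': array([0.318 , 0.2767, 0.0298]), 'finger_force': 0.0, 'opening': 0.9971455372413387}
[0.5012 0.0462 0.2485]
n 5 turn/row [ 0.0186 -0.0467  0.0495]
0 [-3.69 -1.07  2.09]
1 [-3.63 -0.85  2.28]
2 [-3.56 -0.63  2.46]
3 [-3.47 -0.4   2.63]
4 [-3.35 -0.18  2.8 ]
```

Request:
{"method": "send_rows", "body": {
  "motion": [
    {"x": -3.7,"y": -1.05,"z": 2.1,"rx": 0.019,"ry": -0.047,"rz": 0.0495,"jaw": 8.8},
    {"x": -3.6,"y": -0.85,"z": 2.3,"rx": 0.019,"ry": -0.047,"rz": 0.0495,"jaw": 8.8},
    {"x": -3.55,"y": -0.6,"z": 2.45,"rx": 0.019,"ry": -0.047,"rz": 0.0495,"jaw": 8.8},
    {"x": -3.5,"y": -0.4,"z": 2.6,"rx": 0.019,"ry": -0.047,"rz": 0.0495,"jaw": 8.8},
    {"x": -3.35,"y": -0.2,"z": 2.8,"rx": 0.019,"ry": -0.047,"rz": 0.0495,"jaw": 8.8}
  ]
}}

```text
clock: 1.65
tool_pos: [0.5017, 0.0468, 0.2483]
eef_rot: [0.46, 0.812, -0.177, 0.312]
contact_force: [0.9, 1.0, -0.1]
opening: 1.001
finger_force: 0.0
```

```bash
python3 - <<'E'
from h import *
from plant import get_state,snapshot
np.set_printoptions(precision=4,suppress=True)
d=snapshot("wrist");d["st"]=get_state();pickle.dump(d,open("w1.pkl","wb"))
print(d["st"]["tool_pos"],d["st"]["eef_rot"],d["st"]["q"],d["extrinsics"])
cv2.imwrite("pics/w1.png",cv2.resize(d["img"][:,:,::-1],(800,600),interpolation=3))
E
```

```text
[0.5031 0.0408 0.2494] [ 0.4627  0.8089 -0.181   0.3143] [-0.9982  0.7271  0.6413  2.1718  0.8291  0.4591 -0.7334] [[ 0.8572 -0.276  -0.4348  0.4289]
 [ 0.515   0.4565  0.7255  0.1694]
 [-0.0018 -0.8458  0.5335  0.3025]
 [ 0.      0.      0.      1.    ]]
```

View pics/w1.png

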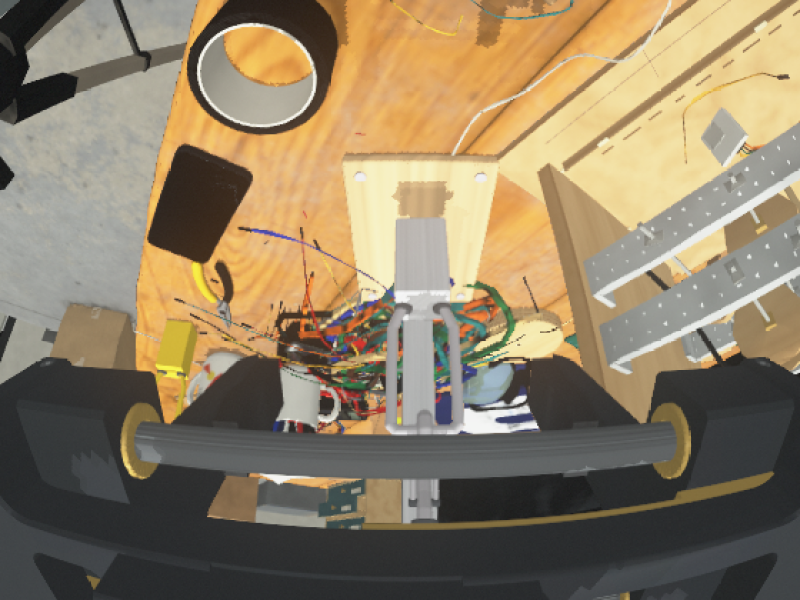

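```bash
python3 - <<'E'
from h import *
d=pickle.load(open("w1.pkl","rb"))
cv2.imwrite("pics/w1c.png",cv2.resize(d["img"][145:310,250:345,::-1],None,fx=3.6,fy=3.6,interpolation=2))
E
```

```text
(no output)
```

View pics/w1c.png

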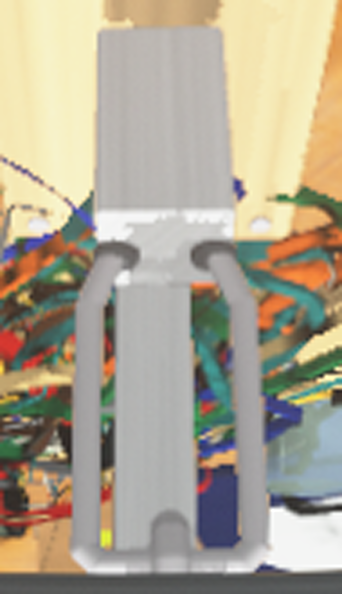

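```bash
cat > fit.py <<'E'
from h import *
from scipy.optimize import least_squares
def fit(d,obs,tilt=False):
    # obs: (local xyz rel weight_mid, pixel)
    def res(v):
        a=v[2];r=R.from_euler("z",a);return np.concatenate([proj(d,r.apply(l)+[v[0],v[1],v[3]],True)-u for l,u in obs])
    s=least_squares(res,[.577,-.08,np.radians(-59),.085]);return s.x,s.fun.reshape(-1,2)
E
python3 - <<'E'
from fit import *
np.set_printoptions(precision=4,suppress=True)
d=pickle.load(open("w1.pkl","rb"))
P=lambda u,v:np.array([250+(u+.5)/3.6-.5,145+(v+.5)/3.6-.5])
# image upside down: image left = stand -y? x right cam = world (.857,.515)=+y of stand
m=.001
obs=[([-20,-20,-36],P(98,28)),([-20,20,-36],P(222,28)),([-20,-20,36],P(95,210)),([-20,20,36],P(234,210)),([0,-26,130],P(72,562)),([0,26,130],P(268,562))]
obs=[(np.array(l)*m,u) for l,u in obs]
x,f=fit(d,obs);print(x,np.degrees(x[2]));print(f)
g=goal(np.degrees(x[2]),42);t=g.as_matrix()[:,2]
r=R.from_quat(d["st"]["eef_rot"]);print("rot err",(r.inv()*g).as_rotvec())
E
```

```text
[ 0.5901 -0.0751 -1.0152  0.0838] -58.16657098651638
[[-0.1695 -0.5242]
 [ 0.402  -0.6811]
 [-0.3266  1.2658]
 [ 0.6203  1.0287]
 [-0.8984 -0.3277]
 [ 0.4359 -0.8714]]
rot err [-0.0181  0.0093 -0.0169]
```

```bash
python3 - <<'E'
from h import *
from plant import get_state
np.set_printoptions(precision=4,suppress=True)
st=get_state();g=goal(-58.3,42);z=g.as_matrix()[:,2]
plan(st["tool_pos"],st["eef_rot"],np.array([.590,-.075,.085])-.082*z,g.as_quat())
E
```

```text
n 5 turn/row [-0.0033  0.0019 -0.003 ]
0 [0.09 0.31 2.73]
1 [0.08 0.3  2.73]
2 [0.07 0.29 2.73]
3 [0.07 0.28 2.73]
4 [0.06 0.27 2.73]
```

Request:
{"method": "send_rows", "body": {
  "motion": [
    {"x": 0.1,"y": 0.3,"z": 2.7,"rx": -0.003,"ry": 0.002,"rz": -0.003,"jaw": 8.8},
    {"x": 0.1,"y": 0.3,"z": 2.7,"rx": -0.003,"ry": 0.002,"rz": -0.003,"jaw": 8.8},
    {"x": 0.05,"y": 0.3,"z": 2.7,"rx": -0.003,"ry": 0.002,"rz": -0.003,"jaw": 8.8},
    {"x": 0.05,"y": 0.3,"z": 2.7,"rx": -0.003,"ry": 0.002,"rz": -0.003,"jaw": 8.8},
    {"x": 0.05,"y": 0.3,"z": 2.7,"rx": -0.003,"ry": 0.002,"rz": -0.003,"jaw": 8.8}
  ]
}}

```text
clock: 2.2
tool_pos: [0.555, -0.0123, 0.1551]
eef_rot: [0.452, 0.818, -0.173, 0.311]
contact_force: [0.2, -0.7, -0.2]
opening: 0.996
finger_force: 0.0
```

Request:
{"method": "send_rows", "body": {
  "motion": [
    {"x": 0,"jaw": 8.8},
    {"x": 0,"jaw": 8.8},
    {"x": 0,"jaw": 8.8},
    {"x": 0,"jaw": 8.8},
    {"x": 0,"jaw": 8.8}
  ]
}}

```text
schema error: expected keys x, y, z, rx, ry, rz, jaw
```

```bash
python3 - <<'E'
from h import *
from plant import get_state,snapshot
np.set_printoptions(precision=4,suppress=True)
d=snapshot("wrist");d["st"]=get_state();pickle.dump(d,open("w2.pkl","wb"))
print(d["st"]["tool_pos"],d["st"]["eef_rot"],d["st"]["q"])
cv2.imwrite("pics/w2.png",cv2.resize(d["img"][60:330,190:390,::-1],None,fx=2.2,fy=2.2,interpolation=2))
E
```

```text
[ 0.5558 -0.0127  0.1548] [ 0.4514  0.8181 -0.1735  0.3111] [-0.895   1.0185  0.8094  2.1702  1.2484  0.0603 -1.1125]
```

View pics/w2.png

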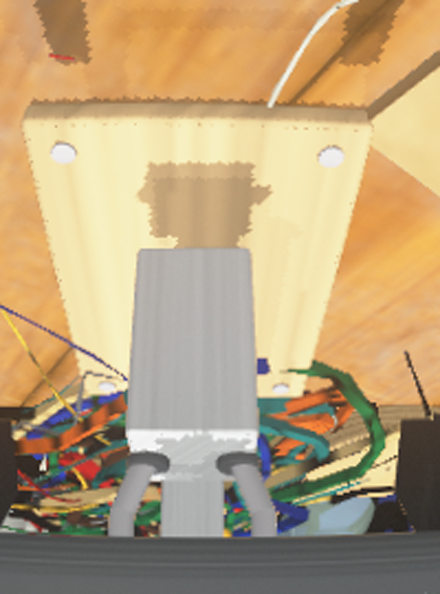

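```bash
python3 - <<'E'
from fit import *
np.set_printoptions(precision=4,suppress=True)
d=pickle.load(open("w2.pkl","rb"))
P=lambda u,v:np.array([190+(u+.5)/2.2-.5,60+(v+.5)/2.2-.5])
obs=[([-20,-20,-36],P(137,249)),([-20,20,-36],P(251,249)),([-20,-20,36],P(128,430)),([-20,20,36],P(257,430))]
obs=[(np.array(l)*.001,u) for l,u in obs]
x,f=fit(d,obs);print(x,np.degrees(x[2]));print(f)
print([onz(d,*P(*u),.012,True) for u in [(23,118),(370,124),(63,152),(330,156)]])
from plant import get_state
st=get_state();print(st["q"],st["qd"],st["tool_pos"])
for n in ["top","w1","w2"]:
    pass
E
```

```text
[ 0.5928 -0.0794 -1.0048  0.0807] -57.57187712772226
[[ 1.0786 -0.0782]
 [-0.4905 -0.1828]
 [-0.4861  0.0469]
 [-0.0116  0.1888]]
[array([ 0.5105, -0.065 ,  0.012 ]), array([ 0.6183, -0.0008,  0.012 ]), array([ 0.5303, -0.0734,  0.012 ]), array([ 0.6164, -0.0217,  0.012 ])]
[-0.895   1.0185  0.8094  2.1702  1.2484  0.0603 -1.1125] [-0.025  -0.0557 -0.0161  0.0132 -0.4413  0.0532  0.4818] [ 0.5558 -0.0127  0.1548]
```

Request:
{"method": "send_rows", "body": {
  "motion": [
    {"x": 0,"y": 0,"z": 0.5,"rx": 0,"ry": 0,"rz": 0,"jaw": 8.8},
    {"x": 0,"y": 0,"z": 0.5,"rx": 0,"ry": 0,"rz": 0,"jaw": 8.8},
    {"x": 0,"y": 0,"z": 0.5,"rx": 0,"ry": 0,"rz": 0,"jaw": 8.8},
    {"x": 0,"y": 0,"z": 0,"rx": 0,"ry": 0,"rz": 0,"jaw": 8.8},
    {"x": 0,"y": 0,"z": 0,"rx": 0,"ry": 0,"rz": 0,"jaw": 8.8}
  ]
}}

```text
clock: 2.75
tool_pos: [0.5604, -0.0195, 0.146]
eef_rot: [0.452, 0.818, -0.172, 0.311]
contact_force: [-0.3, 0.1, -0.3]
opening: 0.999
finger_force: 0.0
```

```bash
python3 - <<'E'
from h import *
from plant import get_state
np.set_printoptions(precision=4,suppress=True)
st=get_state();print(st["q"],st["qd"],st["tool_pos"],st["eef_rot"])
E
```

```text
[-0.8446  1.0073  0.739   2.1671  1.5949  0.1127 -1.4551] [-0.0099  0.0064  0.0161  0.0009  0.0101 -0.0029 -0.0131] [ 0.5604 -0.0195  0.146 ] [ 0.4521  0.8181 -0.1715  0.3112]
```

```bash
cat > kin.py <<'E'
from h import *
import itertools
D=[([-1.28123727,0.68997618,-0.19449922,1.566357,0.15729696,0.90248399,-0.21508849],[.15801002,.60405978,.24891105],[1.27489454e-01,9.91839502e-01,-9.15871855e-04,-4.73822762e-05]),
([-1.1609,.5595,.2941,2.1129,.535,.6782,-.539],[.3872,.2327,.2504],[.3585,.901,-.1212,.2123]),
([-.8446,1.0073,.739,2.1671,1.5949,.1127,-1.4551],[.5604,-.0195,.146],[.4521,.8181,-.1715,.3112])]
for n in["w1","w2"]:
    s=pickle.load(open(n+".pkl","rb"))["st"];D.append((s["q"],s["tool_pos"],s["eef_rot"]))
def fk(q,par,sg):
    c1,c7,d1,d3,d5,d7,a3,a4,a6=par
    ax="zyzyzyz";off=[[0,0,d1],[0,0,0],[0,0,d3],[a3,0,0],[a4,0,d5],[a6,0,0],[0,0,d7]]
    r=R.identity();p=np.zeros(3)
    for i in range(7):
        # translation precedes rotation i
        if i==0: pass
        r=r*R.from_euler(ax[i],sg[i]*q[i]+(c1 if i==0 else c7 if i==6 else 0))
        p=p+r.apply(off[i])
    return p,r
E
python3 - <<'E'
from kin import *
from scipy.optimize import least_squares
np.set_printoptions(precision=4,suppress=True)
best=[]
for sg in itertools.product([1,-1],repeat=7):
    if sg[1]==-1: continue
    def rot(v):
        return np.concatenate([(R.from_quat(qt).inv()*fk(q,[v[0],v[1],0,0,0,0,0,0,0],sg)[1]).as_rotvec() for q,p,qt in D])
    for c1 in(0,1.57,3.14,-1.57):
        for c7 in (0,1.57,3.14,-1.57):
            s=least_squares(rot,[c1,c7]);best.append((s.cost,sg,s.x))
best.sort(key=lambda b:b[0])
for b in best[:4]:print(b)
c,sg,x=best[0]
def full(v): return np.concatenate([np.r_[(R.from_quat(qt).inv()*fk(q,v,sg)[1]).as_rotvec()*.3,fk(q,v,sg)[0]-p] for q,p,qt in D])
s=least_squares(full,[*x,.35,.4,.4,.2,0,0,0]);print(s.x,s.cost,np.abs(s.fun).max())
pickle.dump((sg,s.x),open("kin.pkl","wb"))
E
```

```text
(np.float64(2.9544928040291664e-08), (-1, 1, -1, 1, -1, 1, -1), array([0.    , 1.5708]))
(np.float64(2.9544928040293544e-08), (-1, 1, -1, 1, -1, 1, -1), array([0.    , 1.5708]))
(np.float64(2.954492804031298e-08), (-1, 1, -1, 1, -1, 1, -1), array([0.    , 1.5708]))
(np.float64(2.954492804031831e-08), (-1, 1, -1, 1, -1, 1, -1), array([0.    , 1.5708]))
[-0.0527  1.5275  0.3748  0.5404  0.3129  0.349  -0.0393  0.0357 -0.0376] 0.00028815052660373304 0.01067648090695317
```

```bash
python3 - <<'E'
from kin import *
np.set_printoptions(precision=4,suppress=True)
sg=(-1,1,-1,1,-1,1,-1)
def blocks(q):
    r=R.identity();B=[]
    for i in range(7):
        r=r*R.from_euler("zyzyzyz"[i],sg[i]*q[i]+(np.pi/2 if i==6 else 0));B.append(r.as_matrix())
    return B
p=np.concatenate([d[1] for d in D])
names=[f"{a}{i+1}" for i in range(7) for a in"xyz"]
M=np.vstack([np.hstack(blocks(d[0])) for d in D])
base=["z1","z3","z5","z7"]
def sol(c):
    A=M[:,[names.index(k) for k in c]];x,*_=np.linalg.lstsq(A,p,rcond=None);return np.abs(A@x-p).max(),x
print(sol(base))
ex=[n for n in names if n not in base and n not in("z2","z4","z6")]
res=[]
for k in(1,2,3,4):
    for c in itertools.combinations(ex,k):
        e,x=sol(base+list(c));res.append((e,c,x))
    res.sort(key=lambda r:r[0])
    print(k);[print(*r) for r in res[:4]]
E
```

```text
(np.float64(0.04318696438353073), array([0.403 , 0.5739, 0.3365, 0.3894]))
1
0.008029263504921225 ('y4',) [ 0.3435  0.5733  0.3429  0.3267 -0.0417]
0.008029263504921391 ('y3',) [ 0.3435  0.5733  0.3429  0.3267 -0.0417]
0.008902677499499745 ('x7',) [ 0.3416  0.5652  0.3544  0.3174 -0.0452]
0.010020231257129104 ('y6',) [ 0.3981  0.5136  0.3721  0.3123 -0.0444]
2
6.176045539317207e-05 ('y2', 'y4') [ 0.3466  0.5638  0.3446  0.3151 -0.0189 -0.0271]
6.176045539324146e-05 ('y1', 'y3') [ 0.3466  0.5638  0.3446  0.3151 -0.0189 -0.0271]
6.176045539335942e-05 ('y1', 'y4') [ 0.3466  0.5638  0.3446  0.3151 -0.0189 -0.0271]
6.176045539336636e-05 ('y2', 'y3') [ 0.3466  0.5638  0.3446  0.3151 -0.0189 -0.0271]
3
3.4877091456053666e-05 ('y2', 'y3', 'y5') [ 0.3468  0.5635  0.3448  0.3151 -0.0188 -0.0269 -0.0003]
3.487709145610918e-05 ('y1', 'y3', 'y5') [ 0.3468  0.5635  0.3448  0.3151 -0.0188 -0.0269 -0.0003]
3.487709145616469e-05 ('y1', 'y4', 'y6') [ 0.3468  0.5635  0.3448  0.3151 -0.0188 -0.0269 -0.0003]
3.487709145633122e-05 ('y1', 'y3', 'y6') [ 0.3468  0.5635  0.3448  0.3151 -0.0188 -0.0269 -0.0003]
4
2.006934101111968e-05 ('x1', 'y2', 'y4', 'y6') [ 0.3469  0.5634  0.3447  0.3151  0.0001 -0.0188 -0.0269 -0.0003]
2.00693410112307e-05 ('x1', 'y1', 'y4', 'y5') [ 0.3469  0.5634  0.3447  0.3151  0.0001 -0.0188 -0.0269 -0.0003]
2.0069341011286213e-05 ('x1', 'y2', 'y3', 'y5') [ 0.3469  0.5634  0.3447  0.3151  0.0001 -0.0188 -0.0269 -0.0003]
2.0069341011286213e-05 ('x1', 'y2', 'y3', 'y6') [ 0.3469  0.5634  0.3447  0.3151  0.0001 -0.0188 -0.0269 -0.0003]
```

```bash
cat >> kin.py <<'E'
from scipy.optimize import least_squares
SG=(-1,1,-1,1,-1,1,-1);PAR=(.3466,.5638,.3446,.3151)
LO=np.array([-3.01,-.46,-1.47,.13,-1,.04,-2.66]);HI=np.array([3.01,2.08,1.51,2.56,4.14,2.09,2.66])
OFF=[[0,0,.3466],[0,-.0189,0],[0,0,.5638],[0,-.0271,0],[0,0,.3446],[0,0,0],[0,0,.3151]]
def FK(q):
    r=R.identity();p=np.zeros(3)
    for i in range(7):
        r=r*R.from_euler("zyzyzyz"[i],SG[i]*q[i]+(np.pi/2 if i==6 else 0));p=p+r.apply(OFF[i])
    return p,r
def ik(p,r,q0,reg=1e-3):
    f=lambda q:np.r_[(FK(q)[0]-p)*10,(r.inv()*FK(q)[1]).as_rotvec()*3,reg*(q-q0)]
    s=least_squares(f,np.clip(q0,LO+1e-3,HI-1e-3),bounds=(LO,HI));return s.x,np.abs(s.fun[:6]).max()
E
python3 - <<'E'
from kin import *
from plant import get_state
np.set_printoptions(precision=3,suppress=True)
a=pickle.load(open("w1.pkl","rb"));b=pickle.load(open("w2.pkl","rb"))
Pa=lambda u,v:np.array([250+(u+.5)/3.6-.5,145+(v+.5)/3.6-.5]);Pb=lambda u,v:np.array([190+(u+.5)/2.2-.5,60+(v+.5)/2.2-.5])
obs=[(a,[-20,-20,-36],Pa(98,28)),(a,[-20,20,-36],Pa(222,28)),(a,[-20,-20,36],Pa(95,210)),(a,[-20,20,36],Pa(234,210)),(a,[0,-26,130],Pa(72,562)),(a,[0,26,130],Pa(268,562)),
(b,[-20,-20,-36],Pb(137,249)),(b,[-20,20,-36],Pb(251,249)),(b,[-20,-20,36],Pb(128,430)),(b,[-20,20,36],Pb(257,430))]
res=lambda v:np.concatenate([proj(d,R.from_euler("z",v[2]).apply(np.array(l)*.001)+[v[0],v[1],.085],True)-u for d,l,u in obs])
s=least_squares(res,[.59,-.075,-1]);print(s.x,np.degrees(s.x[2]),"\n",s.fun.reshape(-1,2))
m=np.array([*s.x[:2],.085]);yaw=np.degrees(s.x[2])
q=get_state()["q"]
for tilt in(40,42,45):
  for fl in(0,1):
    g=goal(yaw,tilt);z=g.as_matrix()[:,2]
    if fl:g=g*R.from_euler("z",np.pi)
    rng=np.random.default_rng(0);S=[]
    for k in range(25):
        q0=q if k==0 else rng.uniform(LO,HI)
        x,e=ik(m-.002*z,g,q0)
        if e<1e-2:S.append(x)
    print(tilt,fl,len(S));
    for x in S[:7]:print(x)
E
```

```text
[ 0.589 -0.074 -1.011] -57.91969709075393 
 [[-0.266 -0.638]
 [ 0.487 -0.899]
 [-0.441  1.431]
 [ 0.739  1.097]
 [-0.966  0.42 ]
 [ 0.71  -0.201]
 [ 0.281 -1.374]
 [ 0.279 -1.284]
 [-1.638  1.577]
 [ 1.012  1.887]]
40 0 19
[-0.551  1.025  0.434  2.117  1.929  0.333 -1.707]
[ 0.403  1.473 -1.468  2.067  1.871  2.051 -1.034]
[-0.762  1.202  0.872  2.127  3.774  0.181  2.66 ]
[ 0.065  1.024 -0.607  2.083  1.712  1.174 -1.293]
[-0.441  0.982  0.242  2.111  1.802  0.489 -1.55 ]
[-0.002  0.996 -0.488  2.087  1.708  1.072 -1.319]
[-0.132  0.963 -0.27   2.094  1.711  0.894 -1.369]
40 1 12
[-0.721  1.153  0.775  2.125  3.194  0.137  0.115]
[-0.322  0.959  0.041  2.104  1.744  0.648  1.682]
[-0.809  1.279  1.004  2.13   4.14   0.297 -0.872]
[-0.037  0.985 -0.429  2.089  1.708  1.024  1.81 ]
[-0.22   0.955 -0.125  2.099  1.721  0.779  1.735]
[-0.761  1.201  0.869  2.127  3.762  0.18  -0.47 ]
[-0.67   1.103  0.664  2.123  2.474  0.164  0.853]
42 0 19
[-0.57   1.042  0.439  2.124  1.938  0.367 -1.742]
[ 0.387  1.486 -1.462  2.074  1.891  2.09  -1.051]
[-0.792  1.238  0.905  2.135  3.741  0.197  2
[... 604 characters left out ...]
  2.134  1.946  0.412 -1.79 ]
[ 0.355  1.469 -1.4    2.084  1.897  2.09  -1.103]
[-0.833  1.292  0.948  2.145  3.692  0.215  2.66 ]
[ 0.021  1.06  -0.597  2.1    1.742  1.274 -1.371]
[-0.487  1.023  0.25   2.128  1.829  0.577 -1.64 ]
[-0.057  1.029 -0.462  2.104  1.738  1.157 -1.404]
[-0.192  0.998 -0.238  2.112  1.743  0.972 -1.461]
45 1 12
[-0.793  1.233  0.844  2.143  3.145  0.174  0.084]
[-0.362  0.997  0.04   2.121  1.773  0.747  1.594]
[-0.888  1.409  1.129  2.148  4.14   0.379 -0.965]
[-0.102  1.016 -0.387  2.107  1.738  1.095  1.719]
[-0.263  0.993 -0.121  2.115  1.751  0.877  1.647]
[-0.834  1.294  0.951  2.145  3.708  0.218 -0.498]
[-0.72   1.153  0.681  2.14   2.343  0.232  0.915]
```

```bash
python3 - <<'E'
from h import *
from plant import get_state
np.set_printoptions(precision=4,suppress=True)
st=get_state();g=goal(-58,42);z=g.as_matrix()[:,2]
plan(st["tool_pos"],st["eef_rot"],np.array([.591,-.077,.085])-.002*z,g.as_quat(),vmax=1)
E
```

```text
n 10 turn/row [ 0.0002 -0.0007  0.0002]
0 [-0.08 -0.05  0.87]
1 [-0.08 -0.05  0.87]
2 [-0.08 -0.05  0.87]
3 [-0.08 -0.05  0.87]
4 [-0.08 -0.05  0.87]
5 [-0.08 -0.05  0.87]
6 [-0.08 -0.05  0.87]
7 [-0.08 -0.05  0.87]
8 [-0.08 -0.05  0.87]
9 [-0.08 -0.05  0.87]
```

Request:
{"method": "send_rows", "body": {
  "motion": [
    {"x": -0.08,"y": -0.05,"z": 0.9,"rx": 0,"ry": 0,"rz": 0,"jaw": 8.8},
    {"x": -0.08,"y": -0.05,"z": 0.9,"rx": 0,"ry": 0,"rz": 0,"jaw": 8.8},
    {"x": -0.08,"y": -0.05,"z": 0.9,"rx": 0,"ry": 0,"rz": 0,"jaw": 8.8},
    {"x": -0.08,"y": -0.05,"z": 0.9,"rx": 0,"ry": -0.004,"rz": 0,"jaw": 8.8},
    {"x": -0.08,"y": -0.05,"z": 0.9,"rx": 0,"ry": -0.004,"rz": 0,"jaw": 8.8}
  ]
}}

```text
clock: 3.25
tool_pos: [0.5759, -0.0491, 0.1151]
eef_rot: [0.451, 0.817, -0.174, 0.315]
contact_force: [-0.6, 0.3, -0.2]
opening: 0.995
finger_force: 0.0
```

Request:
{"method": "send_rows", "body": {
  "motion": [
    {"x": -0.08,"y": -0.05,"z": 0.9,"rx": 0,"ry": 0,"rz": 0,"jaw": 8.8},
    {"x": -0.08,"y": -0.05,"z": 0.9,"rx": 0,"ry": 0,"rz": 0,"jaw": 8.8},
    {"x": -0.08,"y": -0.05,"z": 0.7,"rx": 0,"ry": 0,"rz": 0,"jaw": 8.8},
    {"x": -0.08,"y": -0.05,"z": 0.7,"rx": 0,"ry": 0,"rz": 0,"jaw": 8.8},
    {"x": 0,"y": 0,"z": 0,"rx": 0,"ry": 0,"rz": 0,"jaw": 8.8}
  ]
}}

```text
clock: 3.75
tool_pos: [0.5869, -0.0715, 0.0931]
eef_rot: [0.452, 0.816, -0.174, 0.315]
contact_force: [-0.8, 0.5, 0.0]
opening: 0.999
finger_force: 0.0
```

```bash
python3 - <<'E'
from h import *
from plant import get_state,snapshot
np.set_printoptions(precision=4,suppress=True)
d=snapshot("wrist");st=get_state();d["st"]=st;pickle.dump(d,open("w3.pkl","wb"))
print(st["q"],st["tool_pos"],st["contact_force"])
g=goal(-58,42);z=g.as_matrix()[:,2]
plan(st["tool_pos"],st["eef_rot"],np.array([.591,-.077,.085])-.002*z,g.as_quat(),vmax=1)
cv2.imwrite("pics/w3.png",cv2.resize(d["img"][60:330,150:430,::-1],None,fx=2.2,fy=2.2,interpolation=2))
E
```

```text
[-0.5858  1.0332  0.4586  2.1304  1.9319  0.3531 -1.7361] [ 0.5868 -0.071   0.0932] [-0.1962 -0.0658 -0.343 ]
n 5 turn/row [0.0002 0.0005 0.0004]
0 [0.   0.01 0.18]
1 [0.   0.01 0.18]
2 [0.   0.01 0.18]
3 [0.   0.01 0.18]
4 [0.   0.01 0.18]
```

View pics/w3.png

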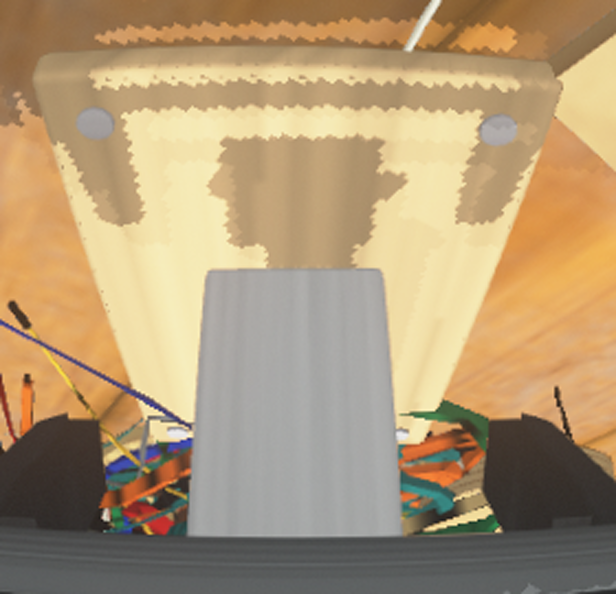

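```bash
python3 - <<'E'
from fit import *
np.set_printoptions(precision=4,suppress=True)
d=pickle.load(open("w3.pkl","rb"))
P=lambda u,v:np.array([150+(u+.5)/2.2-.5,60+(v+.5)/2.2-.5])
A,B=[onz(d,*P(*u),.049,True) for u in[(206,269),(384,269)]]
v=B-A;a=np.arctan2(-v[0],v[1]);print(A,B,np.linalg.norm(v),np.degrees(a),"mid",(A+B)/2+.02*np.array([np.cos(a),np.sin(a),0]))
E
```

```text
[ 0.5624 -0.0685  0.049 ] [ 0.5963 -0.0472  0.049 ] 0.04006090636474321 -57.80182772788087 mid [ 0.59   -0.0748  0.049 ]
```

Request:
{"method": "send_rows", "body": {
  "motion": [
    {"x": 0,"y": 0,"z": 0.4,"rx": 0,"ry": 0.002,"rz": 0,"jaw": 8.8},
    {"x": 0,"y": 0,"z": 0.3,"rx": 0,"ry": 0,"rz": 0,"jaw": 8.8},
    {"x": 0,"y": 0,"z": 0,"rx": 0,"ry": 0,"rz": 0,"jaw": 7},
    {"x": 0,"y": 0,"z": 0,"rx": 0,"ry": 0,"rz": 0,"jaw": 6},
    {"x": 0,"y": 0,"z": 0,"rx": 0,"ry": 0,"rz": 0,"jaw": 5}
  ],
  "grip_force": 10
}}

```text
clock: 4.3
tool_pos: [0.5894, -0.0743, 0.0883]
eef_rot: [0.451, 0.817, -0.173, 0.314]
contact_force: [-0.5, 0.5, 0.2]
opening: 0.752
finger_force: 0.0
```

Request:
{"method": "send_rows", "body": {
  "motion": [
    {"x": 0,"y": 0,"z": 0,"rx": 0,"ry": 0,"rz": 0,"jaw": 4.5},
    {"x": 0,"y": 0,"z": 0,"rx": 0,"ry": 0,"rz": 0,"jaw": 4.2},
    {"x": 0,"y": 0,"z": 0,"rx": 0,"ry": 0,"rz": 0,"jaw": 3.5},
    {"x": 0,"y": 0,"z": 0,"rx": 0,"ry": 0,"rz": 0,"jaw": 3.5},
    {"x": 0,"y": 0,"z": 0,"rx": 0,"ry": 0,"rz": 0,"jaw": 3.5}
  ]
}}

```text
clock: 4.8
tool_pos: [0.5894, -0.0745, 0.0883]
eef_rot: [0.451, 0.817, -0.173, 0.314]
contact_force: [0.1, 0.5, 0.5]
opening: 0.451
finger_force: 10.0
```

Request:
{"method": "send_rows", "body": {
  "motion": [
    {"x": 0,"y": 0,"z": 0,"rx": 0,"ry": 0,"rz": 0,"jaw": 3},
    {"x": 0,"y": 0,"z": 0,"rx": 0,"ry": 0,"rz": 0,"jaw": 3},
    {"x": 0,"y": 0,"z": 0,"rx": 0,"ry": 0,"rz": 0,"jaw": 3},
    {"x": 0,"y": 0,"z": 0,"rx": 0,"ry": 0,"rz": 0,"jaw": 3},
    {"x": 0,"y": 0,"z": 0,"rx": 0,"ry": 0,"rz": 0,"jaw": 3}
  ],
  "grip_force": 60
}}

```text
clock: 5.3
tool_pos: [0.5894, -0.0745, 0.0882]
eef_rot: [0.451, 0.817, -0.173, 0.314]
contact_force: [-0.4, -0.0, 0.3]
opening: 0.445
finger_force: 60.0
```

```bash
python3 - <<'E'
from h import *
from plant import get_state
np.set_printoptions(precision=4,suppress=True)
st=get_state();print(st)
r=R.from_quat(st["eef_rot"]);u=np.array([np.cos(np.radians(-58)),np.sin(np.radians(-58)),0])
print("1cm hook +x in tool",r.inv().apply(u),"up",r.inv().apply([0,0,1]))
print("tool z yaw/tilt",r.as_matrix()[:,2],np.degrees(np.arctan2(*r.as_matrix()[1::-1,2])))
E
```

```text
{'clock': 5.3, 'q': array([-0.5695,  1.0398,  0.4462,  2.1245,  1.9481,  0.3617, -1.7462]), 'qd': array([ 0.0006,  0.    , -0.0006, -0.0016, -0.    ,  0.0002, -0.0011]), 'joint_torque': array([  0.1111, -48.7711,   9.9234,  -1.008 ,  -0.1384,   2.4229,
         0.0161]), 'tool_pos': array([ 0.5894, -0.0745,  0.0882]), 'eef_rot': array([ 0.4514,  0.817 , -0.1735,  0.314 ]), 'contact_force': array([-0.4186, -0.0467,  0.3016]), 'moment': array([ 0.4474,  0.335 , -0.0084]), 'finger_force': 59.99746869318187, 'opening': 0.44505956574994493}
1cm hook +x in tool [-0.7426 -0.0027  0.6697] up [-0.6697 -0.     -0.7426]
tool z yaw/tilt [ 0.3564 -0.567  -0.7426] -57.84580412195015
```

Request:
{"method": "send_rows", "body": {
  "motion": [
    {"x": -0.045,"y": 0,"z": -0.05,"rx": 0,"ry": 0,"rz": 0,"jaw": 3},
    {"x": -0.045,"y": 0,"z": -0.05,"rx": 0,"ry": 0,"rz": 0,"jaw": 3},
    {"x": -0.045,"y": 0,"z": -0.05,"rx": 0,"ry": 0,"rz": 0,"jaw": 3},
    {"x": 0,"y": 0,"z": 0,"rx": 0,"ry": 0,"rz": 0,"jaw": 3},
    {"x": 0,"y": 0,"z": 0,"rx": 0,"ry": 0,"rz": 0,"jaw": 3}
  ]
}}

```text
clock: 5.8
tool_pos: [0.5892, -0.0742, 0.0899]
eef_rot: [0.451, 0.817, -0.173, 0.314]
contact_force: [-0.1, -0.0, -4.1]
opening: 0.448
finger_force: 60.0
```

```bash
python3 - <<'E'
from plant import get_state
st=get_state();print(st["tool_pos"],st["contact_force"],st["moment"],st["opening"])
E
```

```text
[ 0.58921616 -0.07418355  0.08992302] [-8.50894560e-02 -2.22441431e-03 -4.10597304e+00] [ 0.9642795   0.61943956 -0.03711706] 0.4484591069456433
```

Request:
{"method": "send_rows", "body": {
  "motion": [
    {"x": -0.118,"y": 0,"z": 0.093,"rx": 0,"ry": 0,"rz": 0,"jaw": 3},
    {"x": -0.118,"y": 0,"z": 0.093,"rx": 0,"ry": 0,"rz": 0,"jaw": 3},
    {"x": -0.118,"y": 0,"z": 0.093,"rx": 0,"ry": 0,"rz": 0,"jaw": 3},
    {"x": -0.118,"y": 0,"z": 0.093,"rx": 0,"ry": 0,"rz": 0,"jaw": 3},
    {"x": -0.118,"y": 0,"z": 0.093,"rx": 0,"ry": 0,"rz": 0,"jaw": 3}
  ]
}}

```text
clock: 6.3
tool_pos: [0.5932, -0.0805, 0.0904]
eef_rot: [0.451, 0.817, -0.173, 0.313]
contact_force: [-0.7, 1.3, -6.0]
opening: 0.447
finger_force: 60.0
```

Request:
{"method": "send_rows", "body": {
  "motion": [
    {"x": -0.118,"y": 0,"z": 0.093,"rx": 0,"ry": 0,"rz": 0,"jaw": 3},
    {"x": -0.118,"y": 0,"z": 0.093,"rx": 0,"ry": 0,"rz": 0,"jaw": 3},
    {"x": -0.118,"y": 0,"z": 0.093,"rx": 0,"ry": 0,"rz": 0,"jaw": 3},
    {"x": -0.118,"y": 0,"z": 0.093,"rx": 0,"ry": 0,"rz": 0,"jaw": 3},
    {"x": -0.118,"y": 0,"z": 0.093,"rx": 0,"ry": 0,"rz": 0,"jaw": 3}
  ]
}}

```text
clock: 6.8
tool_pos: [0.5972, -0.0869, 0.0909]
eef_rot: [0.451, 0.817, -0.173, 0.313]
contact_force: [-2.5, 2.0, -8.1]
opening: 0.45
finger_force: 60.0
```

```bash
cat > ck.py <<'E'
from h import *
from plant import get_state
np.set_printoptions(precision=4,suppress=True)
st=get_state();d=st["tool_pos"]-[.5894,-.0745,.0882];a=np.radians(-58);c,s=np.cos(a),np.sin(a)
print("hook dx,dy,dz mm",1000*np.array([c*d[0]+s*d[1],-s*d[0]+c*d[1],d[2]]),"F hook",c*st["contact_force"][0]+s*st["contact_force"][1],st["contact_force"],"M",st["moment"],(R.from_quat([.4514,.817,-.1735,.314]).inv()*R.from_quat(st["eef_rot"])).as_rotvec())
E
python3 ck.py
```

```text
hook dx,dy,dz mm [14.6089  0.0227  2.6705] F hook -3.054585545803738 [-2.5049  2.0366 -8.0826] M [ 1.4264  0.9367 -0.0508] [ 0.0001  0.0012 -0.0005]
```

Request:
{"method": "send_rows", "body": {
  "motion": [
    {"x": -0.074,"y": 0,"z": 0.067,"rx": 0,"ry": 0,"rz": 0,"jaw": 3},
    {"x": -0.074,"y": 0,"z": 0.067,"rx": 0,"ry": 0,"rz": 0,"jaw": 3},
    {"x": -0.074,"y": 0,"z": 0.067,"rx": 0,"ry": 0,"rz": 0,"jaw": 3},
    {"x": 0,"y": 0,"z": 0,"rx": 0,"ry": 0,"rz": 0,"jaw": 3},
    {"x": 0,"y": 0,"z": 0,"rx": 0,"ry": 0,"rz": 0,"jaw": 3}
  ]
}}

```text
clock: 7.3
tool_pos: [0.5989, -0.0895, 0.0911]
eef_rot: [0.451, 0.817, -0.173, 0.314]
contact_force: [-3.2, 3.3, -8.6]
opening: 0.451
finger_force: 60.0
```

```bash
python3 ck.py; python3 - <<'E'
from h import *
from plant import snapshot
d=snapshot("scene");pickle.dump(d,open("s2.pkl","wb"));a=pickle.load(open("scene.pkl","rb"))["img"]
f=lambda i:cv2.resize(i[145:230,280:340,::-1],None,fx=6.5,fy=6.5,interpolation=2)
cv2.imwrite("pics/s2.png",np.hstack([f(a),f(d["img"])]))
E
```

```text
hook dx,dy,dz mm [17.7683  0.0751  2.9184] F hook -4.475746683642825 [-3.1678  3.2982 -8.5548] M [ 1.5163  1.0215 -0.0843] [-0.      0.0005 -0.0002]
```

View pics/s2.png

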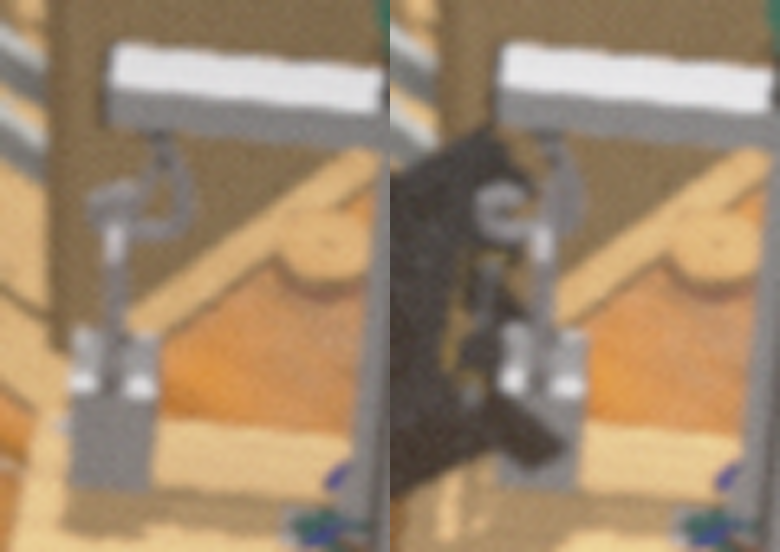

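Request:
{"method": "send_rows", "body": {
  "motion": [
    {"x": -0.152,"y": 0,"z": -0.213,"rx": 0,"ry": 0,"rz": 0,"jaw": 3},
    {"x": -0.152,"y": 0,"z": -0.213,"rx": 0,"ry": 0,"rz": 0,"jaw": 3},
    {"x": -0.152,"y": 0,"z": -0.213,"rx": 0,"ry": 0,"rz": 0,"jaw": 3},
    {"x": -0.152,"y": 0,"z": -0.213,"rx": 0,"ry": 0,"rz": 0,"jaw": 3},
    {"x": -0.152,"y": 0,"z": -0.213,"rx": 0,"ry": 0,"rz": 0,"jaw": 3}
  ]
}}

```text
clock: 7.85
tool_pos: [0.5983, -0.0882, 0.1046]
eef_rot: [0.451, 0.817, -0.173, 0.314]
contact_force: [-2.8, 3.9, -7.2]
opening: 0.447
finger_force: 60.0
```

```bash
python3 ck.py
```

```text
hook dx,dy,dz mm [16.2839  0.2621 16.4146] F hook -4.737050003143634 [-2.7543  3.8647 -7.2135] M [ 1.5609  1.0581 -0.0399] [-0.0005 -0.0001 -0.0003]
```

Request:
{"method": "send_rows", "body": {
  "motion": [
    {"x": -0.146,"y": 0,"z": -0.191,"rx": 0,"ry": 0,"rz": 0,"jaw": 3},
    {"x": -0.146,"y": 0,"z": -0.191,"rx": 0,"ry": 0,"rz": 0,"jaw": 3},
    {"x": -0.146,"y": 0,"z": -0.191,"rx": 0,"ry": 0,"rz": 0,"jaw": 3},
    {"x": -0.146,"y": 0,"z": -0.191,"rx": 0,"ry": 0,"rz": 0,"jaw": 3},
    {"x": -0.146,"y": 0,"z": -0.191,"rx": 0,"ry": 0,"rz": 0,"jaw": 3}
  ]
}}

```text
clock: 8.35
tool_pos: [0.5972, -0.0864, 0.1159]
eef_rot: [0.451, 0.818, -0.173, 0.313]
contact_force: [-3.6, 6.7, -8.4]
opening: 0.446
finger_force: 60.0
```

```bash
python3 ck.py
```

```text
hook dx,dy,dz mm [14.2628  0.3355 27.7276] F hook -7.6364094024220055 [-3.6183  6.7437 -8.3747] M [ 1.6866  1.1269 -0.0065] [-0.0007  0.0021 -0.0011]
```

Request:
{"method": "send_rows", "body": {
  "motion": [
    {"x": 0.277,"y": 0,"z": -0.29,"rx": 0,"ry": 0,"rz": 0,"jaw": 3},
    {"x": 0.277,"y": 0,"z": -0.29,"rx": 0,"ry": 0,"rz": 0,"jaw": 3},
    {"x": 0.297,"y": 0,"z": -0.268,"rx": 0,"ry": 0,"rz": 0,"jaw": 3},
    {"x": 0.297,"y": 0,"z": -0.268,"rx": 0,"ry": 0,"rz": 0,"jaw": 3},
    {"x": 0.297,"y": 0,"z": -0.268,"rx": 0,"ry": 0,"rz": 0,"jaw": 3}
  ]
}}

```text
clock: 8.85
tool_pos: [0.5872, -0.0711, 0.1174]
eef_rot: [0.452, 0.817, -0.174, 0.315]
contact_force: [-0.1, 0.4, -4.3]
opening: 0.448
finger_force: 60.0
```

```bash
python3 ck.py
```

```text
hook dx,dy,dz mm [-4.0467 -0.1167 29.1943] F hook -0.39015588095512194 [-0.06    0.4226 -4.2704] M [ 0.9611  0.7097 -0.0315] [ 0.0001 -0.0013  0.0009]
```

Request:
{"method": "send_rows", "body": {
  "motion": [
    {"x": 1.0,"y": 0,"z": -1.1,"rx": 0,"ry": 0,"rz": 0,"jaw": 3},
    {"x": 1.2,"y": 0,"z": -1.3,"rx": 0,"ry": 0,"rz": 0,"jaw": 3},
    {"x": 1.2,"y": 0,"z": -1.3,"rx": 0,"ry": 0,"rz": 0,"jaw": 3},
    {"x": 1.2,"y": 0,"z": -1.3,"rx": 0,"ry": 0,"rz": 0,"jaw": 3},
    {"x": 1.0,"y": 0,"z": -1.1,"rx": 0,"ry": 0,"rz": 0,"jaw": 3}
  ]
}}

```text
clock: 9.35
tool_pos: [0.5429, -0.0001, 0.1248]
eef_rot: [0.451, 0.817, -0.173, 0.314]
contact_force: [0.8, -0.7, -4.0]
opening: 0.448
finger_force: 60.0
```

```bash
python3 ck.py; python3 - <<'E'
from kin import *
from plant import get_state
np.set_printoptions(precision=3,suppress=True)
st=get_state();q=st["q"];print(q,st["tool_pos"])
g=goal(-5.3,42)
off=np.array([0,0,.003]) # TCP above mid at grasp
for p in([.43,.15,.26],[.549,.3275,.145],[.549,.3275,.045]):
    q2,e=ik(np.array(p),goal(-32,42) if p[0]==.43 else g,q,.02);print(q2,e);q=q2
plan(st["tool_pos"],st["eef_rot"],np.array([.47,.17,.26]),goal(-32,42).as_quat(),vmax=3,wmax=.07)
E
```

```text
hook dx,dy,dz mm [-87.7756   0.0152  36.5541] F hook 1.0433218101303021 [ 0.8448 -0.7024 -4.0111] M [ 0.9238  0.6748 -0.0551] [-0.0006  0.0001  0.0002]
[-0.843  1.011  0.617  2.196  1.681  0.221 -1.614] [ 0.543 -0.     0.125]
[-1.315  0.633  0.637  2.415  1.498  0.356 -1.259] 0.0003231071960806067
[-1.025  0.87   0.222  2.126  2.092  0.506 -1.495] 0.00036596289340621284
[-0.949  1.064  0.093  2.111  2.232  0.685 -1.683] 0.00011988179444695995
n 10 turn/row [-0.03   0.    -0.034]
0 [ 0.45  0.29 -2.23]
1 [ 0.44  0.37 -2.22]
2 [ 0.43  0.45 -2.21]
3 [ 0.41  0.53 -2.19]
4 [ 0.39  0.61 -2.17]
5 [ 0.37  0.69 -2.15]
6 [ 0.35  0.77 -2.13]
7 [ 0.32  0.84 -2.11]
8 [ 0.29  0.91 -2.08]
9 [ 0.26  0.99 -2.05]
```

Request:
{"method": "send_rows", "body": {
  "motion": [
    {"x": 0.45,"y": 0.3,"z": -2.2,"rx": -0.03,"ry": 0,"rz": -0.034,"jaw": 3},
    {"x": 0.45,"y": 0.35,"z": -2.2,"rx": -0.03,"ry": 0,"rz": -0.034,"jaw": 3},
    {"x": 0.45,"y": 0.45,"z": -2.2,"rx": -0.03,"ry": 0,"rz": -0.034,"jaw": 3},
    {"x": 0.4,"y": 0.55,"z": -2.2,"rx": -0.03,"ry": 0,"rz": -0.034,"jaw": 3},
    {"x": 0.4,"y": 0.6,"z": -2.2,"rx": -0.03,"ry": 0,"rz": -0.034,"jaw": 3}
  ]
}}

```text
clock: 9.85
tool_pos: [0.5064, 0.0846, 0.1927]
eef_rot: [0.355, 0.863, -0.138, 0.331]
contact_force: [0.6, -0.2, -4.2]
opening: 0.449
finger_force: 60.0
```

Request:
{"method": "send_rows", "body": {
  "motion": [
    {"x": 0.35,"y": 0.7,"z": -2.15,"rx": -0.03,"ry": 0,"rz": -0.034,"jaw": 3},
    {"x": 0.35,"y": 0.75,"z": -2.15,"rx": -0.03,"ry": 0,"rz": -0.034,"jaw": 3},
    {"x": 0.3,"y": 0.85,"z": -2.1,"rx": -0.03,"ry": 0,"rz": -0.034,"jaw": 3},
    {"x": 0.3,"y": 0.9,"z": -2.1,"rx": -0.03,"ry": 0,"rz": -0.034,"jaw": 3},
    {"x": 0.25,"y": 1.0,"z": -2.05,"rx": -0.03,"ry": 0,"rz": -0.034,"jaw": 3}
  ]
}}

```text
clock: 10.35
tool_pos: [0.4696, 0.1693, 0.2606]
eef_rot: [0.255, 0.898, -0.101, 0.344]
contact_force: [0.8, 0.0, -4.1]
opening: 0.445
finger_force: 60.0
```

```bash
python3 - <<'E'
from h import *
from plant import get_state
np.set_printoptions(precision=3,suppress=True)
st=get_state();print(st["q"],st["tool_pos"],st["contact_force"])
plan(st["tool_pos"],st["eef_rot"],np.array([.549,.3275,.20]),goal(-5.3,42).as_quat(),vmax=2.5,wmax=.06)
E
```

```text
[-1.328  0.697  0.755  2.301  1.255  0.263 -0.953] [0.47  0.169 0.261] [ 0.842  0.043 -4.1  ]
n 10 turn/row [-0.031 -0.    -0.034]
0 [0.52 1.77 0.33]
1 [0.46 1.77 0.39]
2 [0.4  1.77 0.45]
3 [0.34 1.77 0.5 ]
4 [0.28 1.76 0.56]
5 [0.22 1.75 0.61]
6 [0.16 1.74 0.67]
7 [0.1  1.72 0.72]
8 [0.04 1.7  0.78]
9 [-0.02  1.68  0.83]
```

Request:
{"method": "send_rows", "body": {
  "motion": [
    {"x": 0.5,"y": 1.75,"z": 0.35,"rx": -0.031,"ry": 0,"rz": -0.034,"jaw": 3},
    {"x": 0.45,"y": 1.75,"z": 0.4,"rx": -0.031,"ry": 0,"rz": -0.034,"jaw": 3},
    {"x": 0.4,"y": 1.75,"z": 0.45,"rx": -0.031,"ry": 0,"rz": -0.034,"jaw": 3},
    {"x": 0.35,"y": 1.75,"z": 0.5,"rx": -0.031,"ry": 0,"rz": -0.034,"jaw": 3},
    {"x": 0.3,"y": 1.75,"z": 0.55,"rx": -0.031,"ry": 0,"rz": -0.034,"jaw": 3}
  ]
}}

```text
clock: 10.85
tool_pos: [0.5097, 0.2476, 0.2293]
eef_rot: [0.15, 0.921, -0.06, 0.353]
contact_force: [0.2, -0.6, -3.0]
opening: 0.448
finger_force: 60.0
```

Request:
{"method": "send_rows", "body": {
  "motion": [
    {"x": 0.2,"y": 1.75,"z": 0.6,"rx": -0.031,"ry": 0,"rz": -0.034,"jaw": 3},
    {"x": 0.15,"y": 1.75,"z": 0.65,"rx": -0.031,"ry": 0,"rz": -0.034,"jaw": 3},
    {"x": 0.1,"y": 1.75,"z": 0.7,"rx": -0.031,"ry": 0,"rz": -0.034,"jaw": 3},
    {"x": 0.05,"y": 1.7,"z": 0.8,"rx": -0.031,"ry": 0,"rz": -0.034,"jaw": 3},
    {"x": 0,"y": 1.7,"z": 0.85,"rx": -0.031,"ry": 0,"rz": -0.034,"jaw": 3}
  ]
}}

```text
clock: 11.35
tool_pos: [0.5497, 0.3267, 0.1988]
eef_rot: [0.044, 0.933, -0.018, 0.357]
contact_force: [-0.0, -0.1, -4.0]
opening: 0.449
finger_force: 60.0
```

```bash
python3 - <<'E'
from h import *
from plant import get_state
np.set_printoptions(precision=3,suppress=True)
st=get_state();print(st["q"],st["tool_pos"],st["contact_force"])
plan(st["tool_pos"],st["eef_rot"],np.array([.549,.3275,.10]),goal(-5.3,42).as_quat(),vmax=1.5,wmax=.06)
E
```

```text
[-1.153  0.799  0.444  2.11   2.03   0.319 -1.414] [0.55  0.327 0.199] [-0.011 -0.148 -4.027]
n 10 turn/row [-0. -0. -0.]
0 [0.67 0.01 0.73]
1 [0.67 0.01 0.73]
2 [0.67 0.01 0.73]
3 [0.67 0.01 0.73]
4 [0.67 0.01 0.73]
5 [0.67 0.01 0.73]
6 [0.67 0.01 0.73]
7 [0.67 0.01 0.73]
8 [0.67 0.01 0.73]
9 [0.67 0.01 0.73]
```

Request:
{"method": "send_rows", "body": {
  "motion": [
    {"x": 0.55,"y": 0,"z": 0.6,"rx": 0,"ry": 0,"rz": 0,"jaw": 3},
    {"x": 0.55,"y": 0,"z": 0.6,"rx": 0,"ry": 0,"rz": 0,"jaw": 3},
    {"x": 0.55,"y": 0,"z": 0.6,"rx": 0,"ry": 0,"rz": 0,"jaw": 3},
    {"x": 0.55,"y": 0,"z": 0.6,"rx": 0,"ry": 0,"rz": 0,"jaw": 3},
    {"x": 0.55,"y": 0,"z": 0.6,"rx": 0,"ry": 0,"rz": 0,"jaw": 3}
  ]
}}

```text
clock: 11.85
tool_pos: [0.5488, 0.3265, 0.1575]
eef_rot: [0.045, 0.933, -0.018, 0.357]
contact_force: [0.4, 0.7, -3.8]
opening: 0.45
finger_force: 60.0
```

Request:
{"method": "send_rows", "body": {
  "motion": [
    {"x": 0.55,"y": 0,"z": 0.6,"rx": 0,"ry": 0,"rz": 0,"jaw": 3},
    {"x": 0.55,"y": 0,"z": 0.6,"rx": 0,"ry": 0,"rz": 0,"jaw": 3},
    {"x": 0.55,"y": 0,"z": 0.6,"rx": 0,"ry": 0,"rz": 0,"jaw": 3},
    {"x": 0.55,"y": 0,"z": 0.6,"rx": 0,"ry": 0,"rz": 0,"jaw": 3},
    {"x": 0,"y": 0,"z": 0,"rx": 0,"ry": 0,"rz": 0,"jaw": 3}
  ]
}}

```text
clock: 12.35
tool_pos: [0.5481, 0.3268, 0.1243]
eef_rot: [0.044, 0.933, -0.018, 0.356]
contact_force: [-0.5, 0.0, -4.6]
opening: 0.452
finger_force: 60.0
```

```bash
python3 - <<'E'
from h import *
from plant import get_state,snapshot
np.set_printoptions(precision=4,suppress=True)
d=snapshot("wrist");st=get_state();d["st"]=st;pickle.dump(d,open("w4.pkl","wb"))
print(st["q"],st["tool_pos"],st["eef_rot"],st["contact_force"],proj(d,[.55,.327,.016],True))
cv2.imwrite("pics/w4.png",cv2.resize(d["img"][40:320,100:460,::-1],None,fx=2.1,fy=2.1,interpolation=2))
E
```

```text
[-1.0417  0.9156  0.2515  2.1278  2.1691  0.5027 -1.5964] [0.5485 0.3268 0.125 ] [ 0.0444  0.933  -0.0181  0.3567] [-1.1408 -0.1812 -3.3732] [283.0876 121.4337]
```

View pics/w4.png

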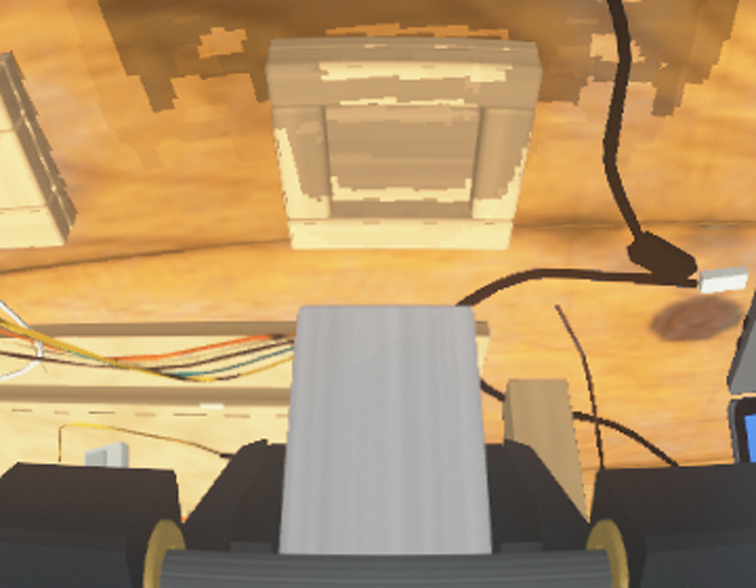

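```bash
python3 - <<'E'
from h import *
np.set_printoptions(precision=4,suppress=True)
d=pickle.load(open("w4.pkl","rb"));st=d["st"]
P=lambda u,v:np.array([100+(u+.5)/2.1-.5,40+(v+.5)/2.1-.5])
c=np.array([onz(d,*P(*u),.016,True) for u in[(267,67),(541,69),(509,248),(294,248)]]);print(c,c.mean(0))
e=lambda a,b:(np.linalg.norm(c[b]-c[a]),np.degrees(np.arctan2(*(c[b]-c[a])[1::-1])))
print(e(0,1),e(1,2),e(2,3),e(3,0))
# weight front-bottom edge vs expectation in tool frame from w3 (before final 7 mm)
r=R.from_quat(st["eef_rot"]);z=r.as_matrix()[:,2];yaw=np.degrees(np.arctan2(z[1],z[0]));print("tool yaw",yaw,"tilt",np.degrees(np.arccos(-z[2])))
for h in(.082,.084,.086,.088):
    A,B=[onz(d,*P(*u),h,True) for u in[(298,307),(474,307)]];v=B-A;a=np.arctan2(-v[0],v[1])
    print(h,np.linalg.norm(v),np.degrees(a),"mid",(A+B)/2+.02*np.array([np.cos(a),np.sin(a),0]))
# expected mid from grasp: mid-TCP at grasp in hook frame
g=np.array([.590,-.0748,.085])-[.5894,-.0745,.0882]
print("expected mid",st["tool_pos"]+R.from_euler("z",yaw+57.85,degrees=True).apply(g))
E
```

```text
[[0.5069 0.2984 0.016 ]
 [0.514  0.374  0.016 ]
 [0.5893 0.3676 0.016 ]
 [0.5825 0.2914 0.016 ]] [0.5482 0.3328 0.016 ]
(np.float64(0.07598174450762982), np.float64(84.65919318508872)) (np.float64(0.07560696347938846), np.float64(-4.896873082689548)) (np.float64(0.07649445173684938), np.float64(-95.06132079305023)) (np.float64(0.07597786480364546), np.float64(174.71500324300004))
tool yaw -5.636214537665176 tilt 41.85771889624843
0.082 0.041434840829597384 -5.24959261492721 mid [0.5539 0.3272 0.082 ]
0.084 0.040581816738755654 -5.249592614927215 mid [0.5513 0.3274 0.084 ]
0.086 0.039728792647913916 -5.24959261492722 mid [0.5487 0.3277 0.086 ]
0.088 0.038875768557072185 -5.249592614927226 mid [0.5461 0.3279 0.088 ]
expected mid [0.5491 0.3271 0.1218]
```

```bash
python3 - <<'E'
from h import *
np.set_printoptions(precision=4,suppress=True)
d=pickle.load(open("w4.pkl","rb"))
P=lambda u,v:np.array([100+(u+.5)/2.1-.5,40+(v+.5)/2.1-.5])
A,B=[onz(d,*P(*u),0,True) for u in[(270,41),(537,43)]];print(A,B,np.linalg.norm(A-B))
a=onz(d,*P(404,105),.016,True);b=onz(d,*P(403,219),.016,True);f=onz(d,*P(403,200),.006,True);print(a,b,f,np.linalg.norm(a-b),(a+b)/2)
g=cv2.cvtColor(d["img"],cv2.COLOR_RGB2GRAY)
col=int(P(404,0)[0]);print(list(zip(range(56,170),g[56:170,col-3:col+4].mean(1).round().astype(int))))
row=int(P(0,160)[1]);print(row,list(zip(range(225,362),g[row-1:row+2,225:362].mean(0).round().astype(int))))
E
```

```text
[0.5075 0.297  0.    ] [ 0.5148  0.3755 -0.    ] 0.07891150916347539
[0.5246 0.3349 0.016 ] [0.5719 0.331  0.016 ] [0.5725 0.3311 0.006 ] 0.047450387106116425 [0.5482 0.3329 0.016 ]
[(56, np.int64(109)), (57, np.int64(120)), (58, np.int64(141)), (59, np.int64(141)), (60, np.int64(141)), (61, np.int64(152)), (62, np.int64(149)), (63, np.int64(144)), (64, np.int64(146)), (65, np.int64(146)), (66, np.int64(145)), (67, np.int64(143)), (68, np.int64(143)), (69, np.int64(174)), (70, np.int64(196)), (71, np.int64(208)), (72, np.int64(215)), (73, np.int64(221)), (74, np.int64(225)), (75, np.int64(225)), (76, np.int64(217)), (77, np.int64(215)), (78, np.int64(167)), (79, np.int64(167)), (80, np.int64(167)), (81, np.int64(166)), (82, np.int64(167)), (83, np.int64(167)), (84, np.int64(166)), (85, np.int64(166)), (86, np.int64(164)), (87, np.int64(166)), (88, np.int64(172)), (89, np.int64(213)), (90, np.int64(168)), (91, np.int64(168)), (92, np.int64(179)), (93, np.int64(181)), (94, np.int64(183)), (95, np.int64(184)), (96, np.int64(180)), (97, np.int64(174)), (98, np.int64(168)), (99, np.int64(
[... 3865 characters left out ...]
0, np.int64(165)), (331, np.int64(169)), (332, np.int64(171)), (333, np.int64(171)), (334, np.int64(173)), (335, np.int64(173)), (336, np.int64(172)), (337, np.int64(172)), (338, np.int64(169)), (339, np.int64(167)), (340, np.int64(165)), (341, np.int64(163)), (342, np.int64(161)), (343, np.int64(161)), (344, np.int64(162)), (345, np.int64(162)), (346, np.int64(161)), (347, np.int64(161)), (348, np.int64(186)), (349, np.int64(207)), (350, np.int64(189)), (351, np.int64(170)), (352, np.int64(174)), (353, np.int64(177)), (354, np.int64(180)), (355, np.int64(180)), (356, np.int64(179)), (357, np.int64(178)), (358, np.int64(178)), (359, np.int64(179)), (360, np.int64(181)), (361, np.int64(182))]
```

```bash
python3 - <<'E'
from h import *
from plant import get_state
np.set_printoptions(precision=3,suppress=True)
st=get_state();g=goal(-5.4,42.05)
plan(st["tool_pos"],st["eef_rot"],st["tool_pos"]+np.array([-.0008,.0055,-.063]),g.as_quat(),vmax=.7)
E
```

```text
n 10 turn/row [-0. -0.  0.]
0 [0.43 0.06 0.46]
1 [0.43 0.06 0.46]
2 [0.43 0.06 0.46]
3 [0.43 0.05 0.46]
4 [0.43 0.05 0.46]
5 [0.43 0.05 0.46]
6 [0.43 0.05 0.46]
7 [0.43 0.05 0.46]
8 [0.43 0.05 0.46]
9 [0.43 0.05 0.46]
```

Request:
{"method": "send_rows", "body": {
  "motion": [
    {"x": 0.43,"y": 0.06,"z": 0.46,"rx": 0,"ry": 0,"rz": 0,"jaw": 3},
    {"x": 0.43,"y": 0.06,"z": 0.46,"rx": 0,"ry": 0,"rz": 0,"jaw": 3},
    {"x": 0.43,"y": 0.06,"z": 0.46,"rx": 0,"ry": 0,"rz": 0,"jaw": 3},
    {"x": 0.43,"y": 0.05,"z": 0.46,"rx": 0,"ry": 0,"rz": 0,"jaw": 3},
    {"x": 0.43,"y": 0.05,"z": 0.46,"rx": 0,"ry": 0,"rz": 0,"jaw": 3}
  ]
}}

```text
clock: 12.9
tool_pos: [0.5482, 0.3299, 0.0936]
eef_rot: [0.044, 0.933, -0.018, 0.357]
contact_force: [0.7, -0.2, -4.0]
opening: 0.453
finger_force: 60.0
```

Request:
{"method": "send_rows", "body": {
  "motion": [
    {"x": 0.43,"y": 0.05,"z": 0.46,"rx": 0,"ry": -0.002,"rz": 0,"jaw": 3},
    {"x": 0.43,"y": 0.05,"z": 0.46,"rx": 0,"ry": -0.002,"rz": 0,"jaw": 3},
    {"x": 0.43,"y": 0.05,"z": 0.46,"rx": 0,"ry": 0,"rz": 0,"jaw": 3},
    {"x": 0.43,"y": 0.05,"z": 0.46,"rx": 0,"ry": 0,"rz": 0,"jaw": 3},
    {"x": 0,"y": 0,"z": 0,"rx": 0,"ry": 0,"rz": 0,"jaw": 3}
  ]
}}

```text
clock: 13.4
tool_pos: [0.5476, 0.3318, 0.0679]
eef_rot: [0.044, 0.932, -0.018, 0.358]
contact_force: [-1.0, 0.9, -4.1]
opening: 0.451
finger_force: 60.0
```

```bash
python3 - <<'E'
from h import *
from plant import get_state,snapshot
np.set_printoptions(precision=4,suppress=True)
d=snapshot("wrist");st=get_state();d["st"]=st;pickle.dump(d,open("w5.pkl","wb"))
z=R.from_quat(st["eef_rot"]).as_matrix()[:,2]
print(st["q"],st["tool_pos"],st["contact_force"],np.degrees(np.arccos(-z[2])),np.degrees(np.arctan2(z[1],z[0])))
plan(st["tool_pos"],st["eef_rot"],[.5477,.3323,.048],goal(-5.4,42.05).as_quat(),vmax=.5)
E
```

```text
[-1.0059  1.0253  0.1753  2.1128  2.2256  0.6057 -1.6916] [0.5479 0.3317 0.0685] [-0.0525 -0.3404 -4.472 ] 42.10037709828727 -5.613375969508743
n 5 turn/row [-0.0005  0.0002 -0.    ]
0 [0.28 0.01 0.3 ]
1 [0.28 0.01 0.3 ]
2 [0.28 0.01 0.3 ]
3 [0.28 0.01 0.3 ]
4 [0.28 0.01 0.3 ]
```

Request:
{"method": "send_rows", "body": {
  "motion": [
    {"x": 0.2,"y": 0.02,"z": 0.22,"rx": -0.001,"ry": 0,"rz": 0,"jaw": 3},
    {"x": 0.2,"y": 0.02,"z": 0.22,"rx": -0.001,"ry": 0,"rz": 0,"jaw": 3},
    {"x": 0.2,"y": 0.02,"z": 0.22,"rx": 0,"ry": 0,"rz": 0,"jaw": 3},
    {"x": 0.2,"y": 0,"z": 0.22,"rx": 0,"ry": 0,"rz": 0,"jaw": 3},
    {"x": 0.2,"y": 0,"z": 0.22,"rx": 0,"ry": 0,"rz": 0,"jaw": 3}
  ]
}}

```text
clock: 13.95
tool_pos: [0.5481, 0.3324, 0.054]
eef_rot: [0.044, 0.932, -0.017, 0.359]
contact_force: [0.2, -0.8, -3.8]
opening: 0.451
finger_force: 60.0
```

Request:
{"method": "send_rows", "body": {
  "motion": [
    {"x": 0.1,"y": 0,"z": 0.11,"rx": 0,"ry": 0,"rz": 0,"jaw": 3},
    {"x": 0.1,"y": 0,"z": 0.11,"rx": 0,"ry": 0,"rz": 0,"jaw": 3},
    {"x": 0.1,"y": 0,"z": 0.11,"rx": 0,"ry": 0,"rz": 0,"jaw": 3},
    {"x": 0,"y": 0,"z": 0,"rx": 0,"ry": 0,"rz": 0,"jaw": 3},
    {"x": 0,"y": 0,"z": 0,"rx": 0,"ry": 0,"rz": 0,"jaw": 3}
  ]
}}

```text
clock: 14.45
tool_pos: [0.548, 0.3324, 0.0497]
eef_rot: [0.044, 0.932, -0.017, 0.359]
contact_force: [-0.5, -0.1, -4.2]
opening: 0.45
finger_force: 60.0
```

Request:
{"method": "send_rows", "body": {
  "motion": [
    {"x": 0.05,"y": 0,"z": 0.055,"rx": 0,"ry": 0,"rz": 0,"jaw": 3},
    {"x": 0.05,"y": 0,"z": 0.055,"rx": 0,"ry": 0,"rz": 0,"jaw": 3},
    {"x": 0.05,"y": 0,"z": 0.055,"rx": 0,"ry": 0,"rz": 0,"jaw": 3},
    {"x": 0.05,"y": 0,"z": 0.055,"rx": 0,"ry": 0,"rz": 0,"jaw": 3},
    {"x": 0.05,"y": 0,"z": 0.055,"rx": 0,"ry": 0,"rz": 0,"jaw": 3}
  ]
}}

```text
clock: 14.95
tool_pos: [0.548, 0.3324, 0.0459]
eef_rot: [0.044, 0.932, -0.017, 0.359]
contact_force: [-0.1, -0.3, -3.7]
opening: 0.448
finger_force: 60.0
```

```bash
python3 - <<'E'
from h import *
from plant import get_state
st=get_state();z=R.from_quat(st["eef_rot"]).as_matrix()[:,2]
print(st["tool_pos"],st["contact_force"],st["moment"],np.degrees(np.arccos(-z[2])),np.degrees(np.arctan2(z[1],z[0])))
E
```

```text
[0.54802357 0.33237354 0.04594132] [-0.10737589 -0.32317137 -3.74904077] [0.07167195 1.15325189 0.05614413] 42.12781562623243 -5.414637561827872
```

Still hanging; foot is about 1 mm above the floor.

Request:
{"method": "send_rows", "body": {
  "motion": [
    {"x": 0.035,"y": 0,"z": 0.037,"rx": 0,"ry": 0,"rz": 0,"jaw": 3},
    {"x": 0.035,"y": 0,"z": 0.037,"rx": 0,"ry": 0,"rz": 0,"jaw": 3},
    {"x": 0.035,"y": 0,"z": 0.037,"rx": 0,"ry": 0,"rz": 0,"jaw": 3},
    {"x": 0,"y": 0,"z": 0,"rx": 0,"ry": 0,"rz": 0,"jaw": 3},
    {"x": 0,"y": 0,"z": 0,"rx": 0,"ry": 0,"rz": 0,"jaw": 3}
  ]
}}

```text
clock: 15.45
tool_pos: [0.548, 0.3324, 0.0458]
eef_rot: [0.044, 0.932, -0.017, 0.36]
contact_force: [-6.0, 0.6, 6.8]
opening: 0.45
finger_force: 60.0
```

Request:
{"method": "send_rows", "body": {
  "motion": [
    {"x": -0.06,"y": 0,"z": -0.06,"rx": 0,"ry": 0,"rz": 0,"jaw": 3},
    {"x": 0,"y": 0,"z": 0,"rx": 0,"ry": 0,"rz": 0,"jaw": 3},
    {"x": 0,"y": 0,"z": 0,"rx": 0,"ry": 0,"rz": 0,"jaw": 3},
    {"x": 0,"y": 0,"z": 0,"rx": 0,"ry": 0,"rz": 0,"jaw": 3},
    {"x": 0,"y": 0,"z": 0,"rx": 0,"ry": 0,"rz": 0,"jaw": 3}
  ],
  "grip_force": 10
}}

```text
clock: 15.95
tool_pos: [0.5481, 0.3324, 0.0458]
eef_rot: [0.044, 0.932, -0.017, 0.359]
contact_force: [-4.9, 0.3, 4.6]
opening: 0.457
finger_force: 10.0
```

```bash
python3 - <<'E'
from plant import get_state
st=get_state();print(st["tool_pos"],st["contact_force"],st["moment"],st["finger_force"])
E
```

```text
[0.54808851 0.3323859  0.04576524] [-4.93716998  0.3063119   4.61928342] [ 0.03623724  0.66018123 -0.08526875] 9.996809653021046
```

Request:
{"method": "send_rows", "body": {
  "motion": [
    {"x": -0.03,"y": 0,"z": -0.105,"rx": 0,"ry": 0,"rz": 0,"jaw": 3},
    {"x": 0,"y": 0,"z": 0,"rx": 0,"ry": 0,"rz": 0,"jaw": 3},
    {"x": 0,"y": 0,"z": 0,"rx": 0,"ry": 0,"rz": 0,"jaw": 3},
    {"x": 0,"y": 0,"z": 0,"rx": 0,"ry": 0,"rz": 0,"jaw": 3},
    {"x": 0,"y": 0,"z": 0,"rx": 0,"ry": 0,"rz": 0,"jaw": 3}
  ]
}}

```text
clock: 16.45
tool_pos: [0.5475, 0.3323, 0.0459]
eef_rot: [0.044, 0.932, -0.017, 0.359]
contact_force: [-0.1, -0.7, -4.1]
opening: 0.456
finger_force: 10.0
```

Request:
{"method": "send_rows", "body": {
  "motion": [
    {"x": 0.02,"y": 0,"z": 0.02,"rx": 0,"ry": 0,"rz": 0,"jaw": 3},
    {"x": 0,"y": 0,"z": 0,"rx": 0,"ry": 0,"rz": 0,"jaw": 4.2},
    {"x": 0,"y": 0,"z": 0,"rx": 0,"ry": 0,"rz": 0,"jaw": 4.6},
    {"x": 0,"y": 0,"z": 0,"rx": 0,"ry": 0,"rz": 0,"jaw": 5.2},
    {"x": 0,"y": 0,"z": 0,"rx": 0,"ry": 0,"rz": 0,"jaw": 6}
  ],
  "grip_force": 3
}}

```text
clock: 16.95
tool_pos: [0.5479, 0.3325, 0.0464]
eef_rot: [0.044, 0.932, -0.017, 0.359]
contact_force: [0.2, 0.2, 0.4]
opening: 0.657
finger_force: 0.0
```

Request:
{"method": "send_rows", "body": {
  "motion": [
    {"x": 0,"y": 0,"z": 0,"rx": 0,"ry": 0,"rz": 0,"jaw": 7},
    {"x": 0,"y": 0,"z": 0,"rx": 0,"ry": 0,"rz": 0,"jaw": 8},
    {"x": 0,"y": 0,"z": 0,"rx": 0,"ry": 0,"rz": 0,"jaw": 8.8},
    {"x": 0,"y": 0,"z": 0,"rx": 0,"ry": 0,"rz": 0,"jaw": 8.8},
    {"x": 0,"y": 0,"z": 0,"rx": 0,"ry": 0,"rz": 0,"jaw": 8.8}
  ]
}}

```text
clock: 17.45
tool_pos: [0.5475, 0.3324, 0.046]
eef_rot: [0.044, 0.932, -0.017, 0.359]
contact_force: [-0.8, -0.0, 0.2]
opening: 0.997
finger_force: 0.0
```

Retreat along -z of the tool, straight.

Request:
{"method": "send_rows", "body": {
  "motion": [
    {"x": 0,"y": 0,"z": -0.5,"rx": 0,"ry": 0,"rz": 0,"jaw": 8.8},
    {"x": 0,"y": 0,"z": -1.5,"rx": 0,"ry": 0,"rz": 0,"jaw": 8.8},
    {"x": 0,"y": 0,"z": -2.5,"rx": 0,"ry": 0,"rz": 0,"jaw": 8.8},
    {"x": 0,"y": 0,"z": -3,"rx": 0,"ry": 0,"rz": 0,"jaw": 8.8},
    {"x": 0,"y": 0,"z": -3,"rx": 0,"ry": 0,"rz": 0,"jaw": 8.8}
  ]
}}

```text
clock: 17.95
tool_pos: [0.4759, 0.339, 0.1251]
eef_rot: [0.044, 0.932, -0.017, 0.359]
contact_force: [-0.3, -0.4, 0.4]
opening: 1.001
finger_force: 0.0
```

Request:
{"method": "send_rows", "body": {
  "motion": [
    {"x": 0,"y": 0,"z": -3,"rx": 0,"ry": 0,"rz": 0,"jaw": 8.8},
    {"x": 0,"y": 0,"z": -3,"rx": 0,"ry": 0,"rz": 0,"jaw": 8.8},
    {"x": 0,"y": 0,"z": -1.5,"rx": 0,"ry": 0,"rz": 0,"jaw": 8.8},
    {"x": 0,"y": 0,"z": 0,"rx": 0,"ry": 0,"rz": 0,"jaw": 8.8},
    {"x": 0,"y": 0,"z": 0,"rx": 0,"ry": 0,"rz": 0,"jaw": 8.8}
  ]
}}

```text
clock: 18.45
tool_pos: [0.427, 0.3442, 0.1799]
eef_rot: [0.044, 0.932, -0.016, 0.359]
contact_force: [0.1, -0.8, -0.9]
opening: 0.996
finger_force: 0.0
```

```bash
python3 - <<'E'
from h import *
from plant import get_state,snapshot
d=snapshot("wrist");pickle.dump(d,open("w6.pkl","wb"));st=get_state();print(st["tool_pos"],st["contact_force"])
m=np.array([.5482,.3329,.042]);r=R.from_euler("z",-5.2,degrees=True)
im=d["img"][:,:,::-1].copy()
for l in([-20,-20,-26],[-20,20,-26],[-20,-20,36],[-20,20,36],[0,-22,130],[0,22,130]):
    u=proj(d,m+r.apply(np.array(l)*.001),True);print(l,u.round(1));cv2.circle(im,tuple(np.int32((u*16).round())),32,(0,0,255),1,16,4)
cv2.imwrite("pics/w6.png",cv2.resize(im[:,80:480],None,fx=1.42,fy=1.42,interpolation=2))
E
```

```text
[0.42743895 0.34374056 0.17949727] [-0.52492076 -0.71771836 -0.0557145 ]
[-20, -20, -26] [262.4 158.6]
[-20, 20, -26] [302.4 158.5]
[-20, -20, 36] [259.9 210.7]
[-20, 20, 36] [304.8 210.6]
[0, -22, 130] [255.5 320.6]
[0, 22, 130] [309.2 320.6]
```

View pics/w6.png

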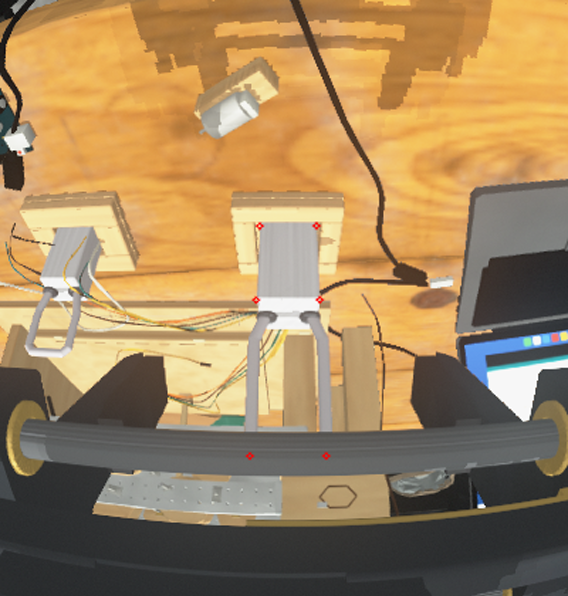

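The picture shows the weight upright in the well, with its top front edge at about (256–320, 299), matching the predicted fully-down points. The small weight is in its own seat, and the gripper is clear.

```bash
python3 -c "
from plant import *
print(finish_job())"
```

```text
the job is handed in; nothing more can be done
None
```

I took the weight off the hook, pressing the keeper open with its own bail, and stood it upright and fully down in the empty seat. I then handed the job in at about 18.5 s, but the hand-in returned no verdict and I did not check the keeper after the bail came out.

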